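Set out two run trays in stacking order

TASK

Set out the two trays for the next runs: in the white tray stack the blue-banded carton at the bottom, the green-banded carton on it and the red-capped vial on top; in the yellow tray lay the green slide box with the brown dropper bottle standing on it. Centre each thing on what is under it, all upright as they are now, with the boxes' long sides along the tray's long side. Leave the blue-capped vial where it stands and knock nothing over.

Things in the scene. Friction and masses are not known exactly. Their poses are not given: they have to be found in the camera images.
- tray_white_floor (a point): Shallow white plastic tray, fixed to the counter, 118 x 190 mm outside, floor 3 mm thick, rim 7 mm high above the counter and 4 mm thick, a small flat lug at the middle of each short end. The point is the centre of the tray floor's upper face; y runs along the tray's long side, z up.
- tray_yellow_floor (a point): Shallow yellow plastic tray, fixed to the counter, 118 x 190 mm outside, floor 3 mm thick, rim 7 mm high above the counter and 4 mm thick, a small flat lug at the middle of each short end. The point is the centre of the tray floor's upper face; y runs along the tray's long side, z up.
- carton_blue_mid (a point): White cardboard carton with a blue band, closed, 62 x 90 mm and 50 mm high. Long axis along its own y, short axis x, z up; reading is its centre, half-way up.
- carton_green_mid (a point): White cardboard carton with a green band, closed, 50 x 75 mm and 65 mm high. Long axis along its own y, short axis x, z up; reading is its centre, half-way up.
- slide_case_mid (a point): Dark green flat slide box with a white label, its lid fixed shut, 62 x 155 mm and 34 mm high, flat top; a small catch makes it 65 mm over all. Long axis along its own y, short axis x, z up; reading is its centre, half-way up.
- vial_red_mid (a point): Small white vial with a red cap and a purple label band, round, 24 mm in diameter, 44 mm high, standing upright. Reading is its centre, half-way up; z up.
- vial_blue_mid (a point): Small white vial with a blue cap and a red label band, same size as the red-capped one (24 mm diameter, 44 mm high). It is not part of the job and stays where it is. Reading is its centre, half-way up; z up.
- dropper_mid (a point): Brown round bottle with a black cap and a white and purple label, 32 mm in diameter, 75 mm high, standing upright; the cap and neck are narrower than the body. Reading is its centre, half-way up; z up.
Things that resemble listed ones, but are neither listed nor needed, are in the scene too. What is shaped like the part that bears vial_red_mid but pink is not meant.

How it is judged:
By the outcome, as a careful person would: the job done as asked, in the order asked, and still so for the second after the job is handed in, with the robot touching nothing.
It also fails if it takes over 141 s, if anything falls off the work surface, if the arm or the gripper's body presses on something with over 40 N, if the wrist force passes 120 N, or if a joint passes its speed limit or range.

ROBOT

A 6-joint arm with a two-finger parallel gripper is mounted at the origin on a cart in front of the work surface, level with it; the furniture and walls round the work are solid. World frame = base frame: x ahead of the robot, y to its left, z up, the work surface at z = 0. Lengths are in mm, angles in rad, forces in N, time in s.
With the tool pointing down it reaches from about 350 to 875 mm from the base axis. Payload 4.2 kg.
Tool frame: the origin (TCP) lies on the centre line of the jaws, within the pads' length; the fingertips stand 14 mm ahead of it and the grasp point (between the pads) lies 5 mm behind it (tcp_to_tips is the distance from the TCP to the fingertips, in mm); z points along the fingers, y is the direction in which the jaws open and shut (so a half turn about z gives the same grasp; the last joint's range is limited). The gripper opens to 85 mm and grips with 20 to 120 N. Pads are 22 mm wide; open, the fingers measure 114 mm over their backs; the gripper's body (76 mm by 85 mm) begins 54 mm behind the grasp point. The pads swing forward as they close: fully open they stand 13 mm farther back than shut.
Start: joints at [-1.083, 0.385, 0.008, 0, -1.194, -0.259], TCP at [141.773, -608.687, 245.312] pointing down, gripper open.
Joint ranges: [-3.14, 3.14], [-1.21, 2.06], [-1.07, 1.41], [-3.16, 2.05], [-2.99, -0.16], [-3.1, 3.1]. Speed limits (rad/s): [2.79, 2.79, 3.14, 3.14, 3.14, 3.14].

INTERFACE

Orientations are given as a unit quaternion [x, y, z, w].
In Python, from bench import read_state, get_image, job_done, tcp_to_tips gives the robot as it stands. The module is installed in compiled form; this text tells all that it offers.
- The arm moves only by the tool play_rows, never from a script. Its argument "targets" is a list of rows, each an object of numbers: "gripper": the gripper's target within -1 to 1 (shut at 1, half-way at 0, fully open at -1); "tx", "ty", "tz": the shift along the tool's x, y, z scaled (see below); "spin": the turn about the tool's z scaled (see below). A call has 1 to 12 rows; each row is the pose to reach, as a shift and turn from the pose commanded when the call began, along the tool's axes at that moment; what a row does not reach only later rows make up. The controller multiplies each number of a shift by 0.25 m and each number of a turn by pi/4 rad. A row lasts 1/8 s, in which the tool goes at most 62.5 mm and 10.7 degrees, less where a joint would pass 70% of its speed; a pose out of reach is approached as far as the arm can. A call with a number of a shift or a turn outside -1 to 1 is refused whole. A call with a gripper value outside its range is refused whole. The fingers move at their own pace and stop on an object; the grip force is fixed at half the most. Time passes only in rows, so rows that repeat a pose let the fingers close. It gives the time, the measured TCP pose, the force and the opening at its end, in the units of the state.
- read_state(): the state, without advancing time (a new reading comes with each control period).
- get_image(name): name is "scene" or "side" or "wrist"; returns a dict with "frame" (400x640x3 uint8, red, green, blue), "depth" (400x640 float32, mm along the optical axis (not along the pixel's ray), 0 where there is no reading), "mtx" (3x3 intrinsics, pixels), "world_to_cam" (4x4, takes a point from world to camera coordinates). Camera axes: x right, y up, looking along -z (the intrinsics and any distortion apply to the point x, -y, -z); pixel columns grow to the right and rows downward; lengths in mm; the calibration is good to about 2 mm. The wrist camera is an equidistant fisheye: a pixel r from the principal point sees the ray r / f radians off the axis. A picture is of the moment at which its call begins.
- job_done(): hands the job in, once; it reports no verdict.
The state is a dict: "clock": time; "joints": joint angles; "joint_vel": joint speeds; "joint_efforts": joint torques, N m; "position": TCP position; "ee_rot": TCP orientation; "contact_force": force on the tool from outside, world axes, zero at the start; "wrist_torque": the same for the moment, N m; "gripper_width": finger opening in mm.
Only numpy, scipy, OpenCV 4.12 (cv2) and the standard library are available. Lean on these libraries where they do the work, as an engineer would, in place of code of your own. Each camera call takes 0.05 s, during which the arm holds its last target.

## Working session

There is one attempt and no reset: what is moved stays moved. The work goes in short steps, Python scripts to look and compute and a tool call to move; the robot and the scene stay as the last step left them, time stands still between calls to the robot, and variables do not carry over. Pictures are saved under pics/ and viewed, and the job is handed in when it is done.

Besides the shell and the picture viewer there is one more tool, called after "Call:" as a command line: name --argument value ..., lists and objects as JSON in quotes. play_rows: Moves the arm, as the interface text tells. Its arguments: {"type":"object","properties":{"targets":{"type":"array","items":{"type":"object","properties":{"gripper":{"type":"number"},"tx":{"type":"number","minimum":-1,"maximum":1},"ty":{"type":"number","minimum":-1,"maximum":1},"tz":{"type":"number","minimum":-1,"maximum":1},"spin":{"type":"number","minimum":-1,"maximum":1}}}}},"required":["targets"]}

```bash
mkdir -p pics; ls; python3 - <<'E'
from bench import *
import cv2
s=read_state(); print({k:s[k] for k in ("clock","position","ee_rot","gripper_width")})
for n in("scene","side","wrist"):
    d=get_image(n); cv2.imwrite(f"pics/{n}0.png",d["frame"][:,:,::-1]); print(n,d["mtx"].tolist(),d["world_to_cam"].round(3).tolist(), d.keys())
E
```

```text
pics
{'clock': 0.0, 'position': array([ 141.64632546, -608.15089768,  244.21351377]), 'ee_rot': array([-1.14047138e-01,  9.93474715e-01,  1.09995497e-03, -1.74543246e-04]), 'gripper_width': 85.27157135869511}
scene [[425.21006966934044, 0.0, 326.2746782742458], [0.0, 425.21006966934044, 199.80506048320802], [0.0, 0.0, 1.0]] [[0.607, -0.795, -0.005, -326.675], [0.377, 0.282, 0.882, -253.204], [-0.7, -0.537, 0.471, -715.467], [0.0, 0.0, 0.0, 1.0]] dict_keys(['frame', 'depth', 'mtx', 'world_to_cam'])
side [[501.13144076269566, 0.0, 317.1962174710126], [0.0, 501.13144076269566, 193.65259584503954], [0.0, 0.0, 1.0]] [[-0.225, -0.974, -0.005, 128.897], [0.599, -0.142, 0.788, -352.736], [-0.768, 0.175, 0.616, -802.488], [0.0, 0.0, 0.0, 1.0]] dict_keys(['frame', 'depth', 'mtx', 'world_to_cam'])
wrist [[309.70691628693146, 0.0, 321.0542165406132], [0.0, 309.70691628693146, 204.41513373869665], [0.0, 0.0, 1.0]] [[-0.225, 0.974, 0.002, 626.042], [-0.935, -0.215, -0.283, 37.678], [-0.275, -0.065, 0.959, -378.015], [0.0, 0.0, 0.0, 1.0]] dict_keys(['frame', 'depth', 'mtx', 'world_to_cam'])
```

View pics/scene0.png

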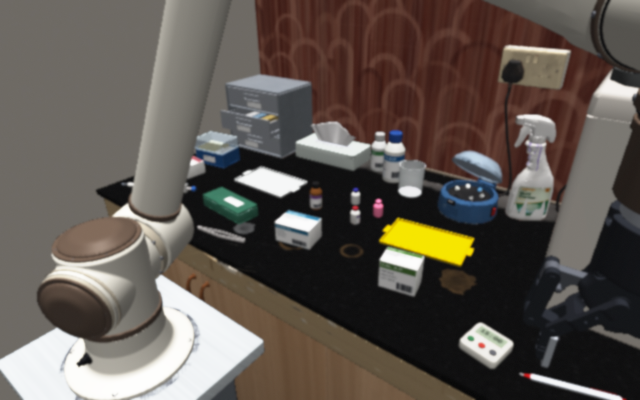

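View pics/side0.png

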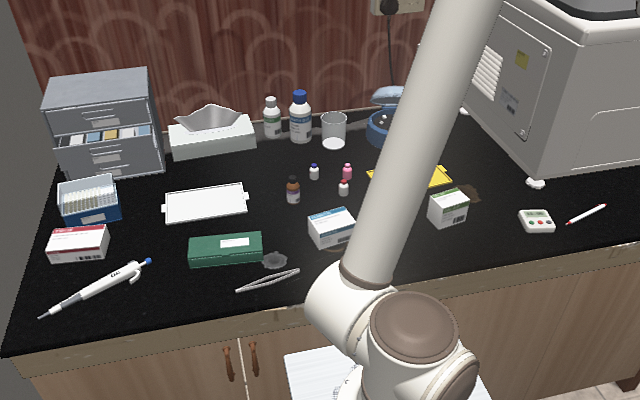

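View pics/wrist0.png

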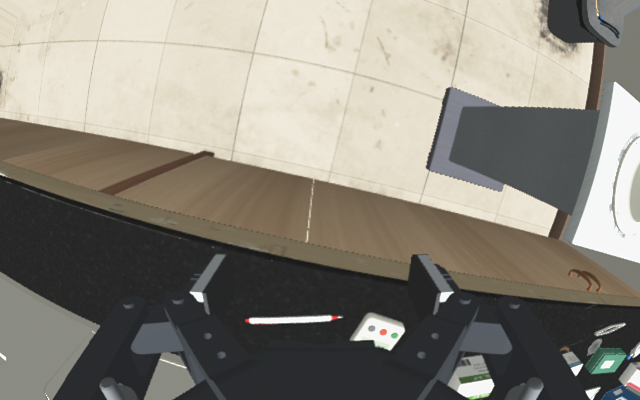

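Scene view: white tray (270,181), yellow tray (428,241), blue carton (298,229), green carton (401,271), slide box (230,204), dropper (316,196), blue-capped vial (355,197), red-capped vial (355,215), and pink lookalike (378,208). Next I measure each with depth clouds plus ray casting.

```bash
cat > h.py <<'E'
import numpy as np, cv2
from bench import *
def cloud(d):
    K=d["mtx"];z=d["depth"].astype(float);h,w=z.shape
    u,v=np.meshgrid(np.arange(w),np.arange(h))
    x=(u-K[0,2])/K[0,0]*z;y=(v-K[1,2])/K[1,1]*z
    c=np.stack([x,-y,-z,np.ones_like(z)],-1)
    P=c@np.linalg.inv(d["world_to_cam"]).T
    P=P[...,:3];P[z<=0]=np.nan
    return P
def plane(d,uv,h):
    K=d["mtx"];uv=np.atleast_2d(uv).astype(float)
    r=np.c_[(uv[:,0]-K[0,2])/K[0,0],-(uv[:,1]-K[1,2])/K[1,1],-np.ones(len(uv))]
    M=np.linalg.inv(d["world_to_cam"]);r=r@M[:3,:3].T;o=M[:3,3]
    return o+r*((h-o[2])/r[:,2])[:,None]
def proj(d,p):
    q=d["world_to_cam"]@np.r_[p,1];K=d["mtx"]
    return K[0,2]+K[0,0]*q[0]/-q[2],K[1,2]+K[1,1]*-q[1]/-q[2]
def comps(d,zlo,zhi,xlim=(200,900),ylim=(-700,700),minpx=20):
    """connected pixels with height in band; cast their pixels"""
    P=cloud(d);m=(P[...,2]>zlo)&(P[...,2]<zhi)&(P[...,0]>xlim[0])&(P[...,0]<xlim[1])&(P[...,1]>ylim[0])&(P[...,1]<ylim[1])
    n,l,st,c=cv2.connectedComponentsWithStats(m.astype(np.uint8),connectivity=4)
    out=[]
    for i in range(1,n):
        if st[i,4]<minpx: continue
        q=P[l==i];(cx,cy),(a,b),ang=cv2.minAreaRect(q[:,:2].astype(np.float32))
        out.append((c[i].round(),st[i,4],np.round([cx,cy,a,b,ang],1),np.nanmedian(q[:,2]).round(1),d["frame"][l==i].mean(0).round()))
    return out
E
python3 - <<'E'
from h import *
for n in("scene","side"):
    d=get_image(n);P=cloud(d)
    cv2.imwrite(f"pics/{n}_z.png",np.clip(np.nan_to_num(P[...,2])*2.5+50,0,255).astype(np.uint8))
    for nm,lo,hi in(("green",60,72),("blue",45,55),("slide",29,38),("vial",38,48),("drop",68,80),("tray",2,9.5)):
        print(n,nm)
        for c in comps(d,lo,hi,ylim=(-400,500),minpx=12): print("  ",*c)
    m=np.abs(P[...,2])<15; print("tbl",np.nanpercentile(P[...,2][m&(d["frame"].max(2)<25)],[10,50,90]))
E
```

```text
scene green
   [288. 136.] 116 [823.3 371.7  50.6 140.5  71.5] 65.9 [68. 71. 74.]
   [333. 140.] 110 [881.2 233.3  15.  138.6   4.3] 66.2 [153. 152. 151.]
   [226. 146.] 94 [634.2 473.1  34.   91.6  78.8] 65.7 [123. 129. 128.]
   [377. 152.] 49 [871.6  58.1  19.7  44.9   6.6] 65.6 [62. 84. 66.]
   [391. 162.] 59 [826.2 -19.4  17.7  48.7  10.2] 66.2 [128. 131. 134.]
   [412. 167.] 58 [827.9 -88.2  14.3  50.6  22.8] 67.9 [132. 134. 134.]
   [411. 176.] 92 [ 782.5 -109.4   35.1   68.4   25.4] 66.0 [136. 138. 138.]
   [472. 191.] 426 [ 794.  -269.4  149.2  136.4   20. ] 62.7 [ 60.  88. 123.]
   [316. 187.] 29 [567.6  54.8  13.1  19.1  55.3] 66.0 [42. 29. 21.]
   [518. 196.] 75 [ 829.9 -376.9   44.7   13.5   76. ] 65.8 [116. 119. 109.]
   [482. 195.] 14 [ 785.  -307.    14.2   12.    54.3] 61.5 [120. 120. 120.]
   [471. 197.] 13 [ 758.4 -286.9   13.5    9.1    9.8] 61.2 [112. 112. 112.]
   [402. 259.] 681 [ 422.2 -274.9   53.    75.8   11.3] 66.6 [212. 219. 207.]
scene blue
   [281. 141.] 147 [829.7 430.7 136.2 137.1   1.7] 50.3 [74. 77. 80.]
   [330. 147.] 621 [8.573e+02 2.328e+02 8.650e
[... 19411 characters left out ...]
  11.3  27.2  55.9] 2.9 [84. 79. 74.]
   [106. 251.] 12 [489.  491.3   3.3  18.   79.5] 5.8 [89. 88. 88.]
   [104. 257.] 14 [472.7 492.9   4.7  12.4  19. ] 3.1 [90. 89. 89.]
   [266. 259.] 18 [387.1 156.3  21.8   8.7  16.3] 3.0 [93. 92. 93.]
   [230. 263.] 170 [393.2 232.5 143.    7.7  84.9] 5.9 [48. 75. 64.]
   [282. 261.] 18 [377.3 120.7  14.1  13.6  26.9] 2.7 [90. 91. 91.]
   [191. 268.] 16 [398.  312.2   7.5  13.1  43.4] 3.4 [38. 55. 49.]
   [280. 276.] 194 [334.9 138.3  29.   93.8  13.3] 5.5 [144. 141. 140.]
   [250. 285.] 142 [323.1 196.4  24.2  70.3  10.3] 5.2 [138. 135. 134.]
   [106. 289.] 18 [375.5 479.8   7.7  14.   23.1] 3.0 [47. 47. 47.]
tbl [-2.29991715  0.77134554  2.77407698]
```

```bash
python3 - <<'E'
from h import *
print(tcp_to_tips if not callable(tcp_to_tips) else tcp_to_tips())
def sel(d,box,f):
    P=cloud(d);h=cv2.cvtColor(d["frame"],cv2.COLOR_RGB2HSV)
    m=f(h.astype(int))&(P[...,2]>-6)&(P[...,2]<13)
    m&=(P[...,0]>box[0])&(P[...,0]<box[1])&(P[...,1]>box[2])&(P[...,1]<box[3])
    n,l,st,c=cv2.connectedComponentsWithStats(m.astype(np.uint8));i=1+np.argmax(st[1:,4])
    return (l==i).astype(np.uint8)
ye=lambda h:(h[...,0]>22)&(h[...,0]<36)&(h[...,1]>170)&(h[...,2]>80)
wh=lambda h:(h[...,1]<45)&(h[...,2]>110)
for nm,f,box in(("white",wh,(500,740,130,420)),("yellow",ye,(480,740,-420,-90))):
  for n in("scene","side"):
    d=get_image(n);m=sel(d,box,f)
    cs,_=cv2.findContours(m,cv2.RETR_EXTERNAL,cv2.CHAIN_APPROX_NONE)
    c=max(cs,key=len)[:,0,:]
    X=plane(d,c,5)[:,:2]
    P=cloud(d)[m>0];
    (cx,cy),(a,b),g=cv2.minAreaRect(X.astype(np.float32))
    th=np.deg2rad(g+(0 if b>a else 90)) # direction of short axis from x
    if th>np.pi/2: th-=np.pi
    ex=np.array([np.cos(th),np.sin(th)]);ey=np.array([-ex[1],ex[0]])
    if abs(ey[1])<.7: pass
    # bulk (without lug): percentiles of side edges
    q=np.c_[(X-[cx,cy])@ex,(X-[cx,cy])@ey]
    print(nm,n,m.sum(),"c",round(cx,1),round(cy,1),"sz",round(a,1),round(b,1),"yaw",round(np.rad2deg(th),1),"z",np.median(P[:,2]).round(1))
    # refine: fit lines to long edges using points in middle |y|<70
    for s in(-1,1):
        k=(np.sign(q[:,0])==s)&(abs(q[:,1])<70)&(abs(q[:,0])>45)
        if k.sum()>10:
            p=np.polyfit(q[k,1],q[k,0],1);print("   long edge",s,"off",p[1].round(1),"tilt deg",np.rad2deg(-p[0]).round(2),k.sum())
        k=(np.sign(q[:,1])==s)&(abs(q[:,0])<50)&(abs(q[:,0])>22)&(abs(q[:,1])>75)
        if k.sum()>10:
            p=np.polyfit(q[k,0],q[k,1],1);print("   short edge",s,"off",p[1].round(1),"tilt",np.rad2deg(p[0]).round(2),k.sum(), "lug",(q[:,1]*s).max().round(1))
E
```

```text
14.0
white scene 1228 c 613.7 273.7 sz 128.9 220.7 yaw 0.8 z 4.9
   long edge -1 off -62.2 tilt deg 0.05 34
   short edge -1 off -99.9 tilt -0.42 13 lug 110.3
   long edge 1 off 60.9 tilt deg 1.16 34
   short edge 1 off 96.0 tilt -2.38 13 lug 110.3
white side 2592 c 613.6 270.6 sz 124.8 210.5 yaw 0.7 z 4.5
   long edge -1 off -60.5 tilt deg -0.02 60
   short edge -1 off -94.1 tilt -0.43 13 lug 105.2
   long edge 1 off 60.2 tilt deg -0.27 56
   short edge 1 off 95.9 tilt -0.22 15 lug 105.2
yellow scene 2675 c 599.6 -248.3 sz 132.5 216.0 yaw 7.3 z 4.9
   long edge -1 off -63.5 tilt deg -0.11 61
   short edge -1 off -97.5 tilt 0.32 12 lug 108.0
   long edge 1 off 63.9 tilt deg 0.04 56
   short edge 1 off 97.1 tilt 0.05 11 lug 108.0Traceback (most recent call last):
  File "<stdin>", line 13, in <module>
  File "<stdin>", line 7, in sel
    return _wrapfunc(a, 'argmax', axis=axis, out=out, **kwds)
    return bound(*args, **kwds)
ValueError: attempt to get argmax of an empty sequence
```

```bash
python3 - <<'E'
from h import *
d=get_image("side");a=d["frame"][150:275,175:365];b=get_image("scene")["frame"][165:260,260:485]
a=cv2.resize(a,None,fx=3,fy=3,interpolation=2);b=cv2.resize(b,None,fx=3,fy=3,interpolation=2)
cv2.imwrite("pics/cropA.png",a[:,:,::-1]);cv2.imwrite("pics/cropB.png",b[:,:,::-1])
E
```

```text
(no output)
```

View pics/cropA.png

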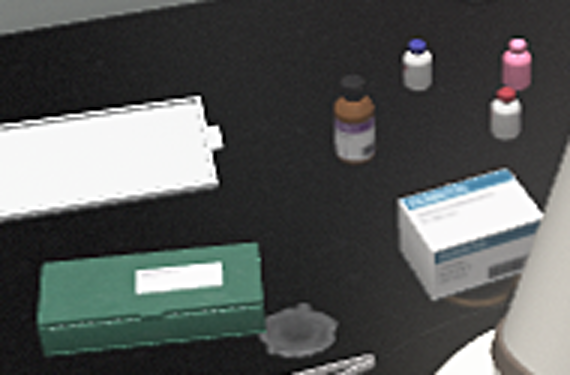

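View pics/cropB.png

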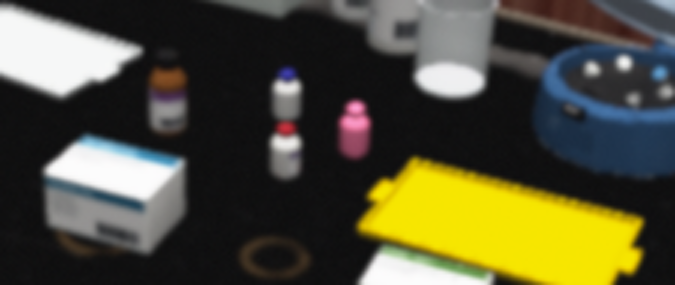

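Confirmed: red-capped vial (scene 355,215; round, white with a red cap), with the pink lookalike at (378,208) and the blue-capped one at (355,197). The tray and box sizes agree with the given dimensions. I start with the blue carton.

```bash
cat >> h.py <<'E'
from scipy.spatial.transform import Rotation as Rn
def go(x,y,z,head=None):
    """shift in move units; head = wanted heading of tool y (deg, mod 180)"""
    s=read_state();R=Rn.from_quat(s["ee_rot"]).as_matrix()
    D=R.T@(np.array([x,y,z])-s["position"])/250
    hd=np.rad2deg(np.arctan2(R[1,1],R[0,1]));sp=0
    if head is not None:
        e=(head-hd+90)%180-90; sp=-e/45
    print("t",round(s["clock"],2),"pos",s["position"].round(1),"head",hd.round(1),"w",s["gripper_width"].round(1),"j1",s["joints"][0].round(2),"j6",s["joints"][5].round(2),"| tx ty tz",D.round(3),"spin",round(sp,3),"F",s["contact_force"].round(1))
E
python3 -c "
from h import *
go(427.5,-0.7,200,10)"
```

```text
Traceback (most recent call last):
  File "h.py", line 37, in go
    print("t",round(s["clock"],2),"pos",s["position"].round(1),"head",hd.round(1),"w",s["gripper_width"].round(1),"j1",s["joints"][0].round(2),"j6",s["joints"][5].round(2),"| tx ty tz",D.round(3),"spin",round(sp,3),"F",s["contact_force"].round(1))
                                                                                      ^^^^^^^^^^^^^^^^^^^^^^^^
AttributeError: 'float' object has no attribute 'round'
```

```bash
sed -i 's/s\["gripper_width"\].round(1)/round(s["gripper_width"],1)/; s/s\["joints"\]\[\([05]\)\].round(2)/round(float(s["joints"][\1]),2)/g' h.py
python3 -c "
from h import *
go(427.5,-0.7,200,10)"
```

```text
t 0.55 pos [ 141.8 -608.7  245.3] head 103.1 w 85.5 j1 -1.08 j6 -0.26 | tx ty tz [-1.665  2.109  0.181] spin -1.931 F [-0.1  0.3  0.2]
```

Call:
play_rows --targets '[{"tx":-0.79,"ty":1.0,"tz":0,"spin":-0.96,"gripper":-1},{"tx":-0.79,"ty":1.0,"tz":0,"spin":-0.96,"gripper":-1},{"tx":-0.79,"ty":1.0,"tz":0,"spin":-0.96,"gripper":-1},{"tx":-0.79,"ty":1.0,"tz":0,"spin":-0.96,"gripper":-1},{"tx":-0.79,"ty":1.0,"tz":0,"spin":-0.96,"gripper":-1},{"tx":-0.79,"ty":1.0,"tz":0,"spin":-0.96,"gripper":-1}]'

```text
clock: 1.3
position: [278.6, -317.7, 246.0]
ee_rot: [-0.475, 0.88, -0.001, 0.001]
contact_force: [0.2, -0.6, -0.4]
gripper_width: 85.4
```

```bash
python3 -c "
from h import *
go(427.5,-0.7,200,10)"
```

```text
t 1.3 pos [ 278.6 -317.7  246. ] head 146.7 w 85.4 j1 -0.46 j6 -0.12 | tx ty tz [-1.387  0.2    0.184] spin -0.963 F [ 0.2 -0.6 -0.4]
```

Call:
play_rows --targets '[{"tx":-1.0,"ty":0.15,"tz":0.1,"spin":-0.7,"gripper":-1},{"tx":-1.0,"ty":0.15,"tz":0.1,"spin":-0.7,"gripper":-1},{"tx":-1.0,"ty":0.15,"tz":0.1,"spin":-0.7,"gripper":-1},{"tx":-1.0,"ty":0.15,"tz":0.1,"spin":-0.7,"gripper":-1},{"tx":-1.0,"ty":0.15,"tz":0.1,"spin":-0.7,"gripper":-1}]'

```text
clock: 1.92
position: [386.5, -89.1, 220.3]
ee_rot: [-0.695, 0.719, -0.0, 0.0]
contact_force: [0.8, -0.1, -0.8]
gripper_width: 85.6
```

```bash
python3 -c "
from h import *
go(427.5,-0.7,200,10)"
```

```text
t 1.93 pos [386.5 -89.1 220.3] head 178.1 w 85.6 j1 0.19 j6 -0.22 | tx ty tz [-0.359 -0.152  0.081] spin -0.264 F [ 0.8 -0.1 -0.8]
```

Call:
play_rows --targets '[{"tx":-0.35,"ty":-0.15,"tz":0.3,"spin":-0.26,"gripper":-1},{"tx":-0.35,"ty":-0.15,"tz":0.3,"spin":-0.26,"gripper":-1},{"tx":-0.35,"ty":-0.15,"tz":0.3,"spin":-0.26,"gripper":-1},{"tx":-0.35,"ty":-0.15,"tz":0.3,"spin":-0.26,"gripper":-1}]'

```text
clock: 2.42
position: [425.8, -6.6, 145.5]
ee_rot: [0.763, -0.647, 0.0, 0.0]
contact_force: [-0.7, -0.3, 1.2]
gripper_width: 85.4
```

```bash
python3 -c "
from h import *
go(427.5,-0.7,23,10)
d=get_image('wrist');cv2.imwrite('pics/w1.png',d['frame'][:,:,::-1])
for n in ('scene','side'):
  d=get_image(n)
  for nm,lo,hi,f in (('blue',45,55,lambda c:300<c[2][0]<560 and abs(c[2][1])<60),('green',60,72,lambda c:c[2][0]<560 and c[2][1]<0)):
    for c in comps(d,lo,hi,minpx=150):
      if f(c): print(n,nm,*c)
d=get_image('side');cv2.imwrite('pics/s1.png',d['frame'][:,:,::-1])
"
```

```text
t 2.42 pos [425.8  -6.6 145.5] head -170.6 w 85.4 j1 0.37 j6 -0.2 | tx ty tz [-0.022 -0.011  0.49 ] spin -0.012 F [-0.7 -0.3  1.2]
scene blue [298. 221.] 626 [428.1  -2.5  63.4  92.2   9.8] 51.7 [208. 219. 225.]
scene green [402. 259.] 682 [ 421.7 -275.3   52.6   75.4   10.2] 66.5 [211. 218. 206.]
scene green [592. 320.] 250 [ 449.9 -594.1    6.5  137.5    0.7] 69.9 [140. 136. 130.]
side green [450. 198.] 533 [ 422.9 -273.9   54.4   77.     9.5] 66.4 [216. 221. 210.]
```

View pics/w1.png

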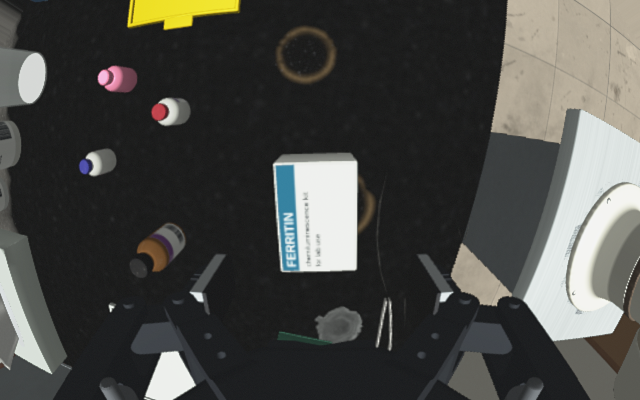

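View pics/s1.png

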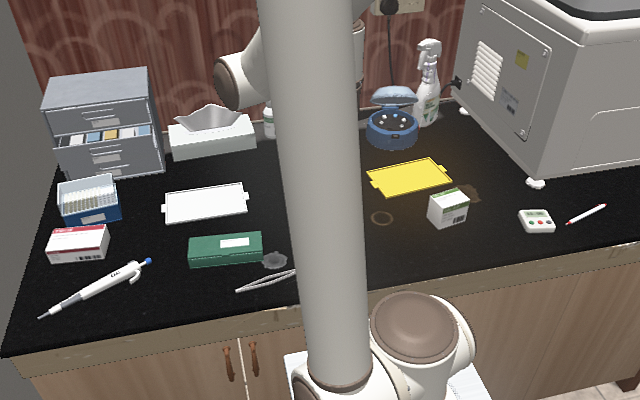

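Call:
play_rows --targets '[{"tx":-0.021,"ty":-0.011,"tz":0.2,"spin":-0.012,"gripper":-1},{"tx":-0.021,"ty":-0.011,"tz":0.35,"spin":-0.012,"gripper":-1},{"tx":-0.021,"ty":-0.011,"tz":0.45,"spin":-0.012,"gripper":-1},{"tx":-0.021,"ty":-0.011,"tz":0.49,"spin":-0.012,"gripper":-1},{"tx":-0.021,"ty":-0.011,"tz":0.49,"spin":-0.012,"gripper":-1},{"tx":-0.021,"ty":-0.011,"tz":0.49,"spin":-0.012,"gripper":-1}]'

```text
clock: 3.38
position: [428.4, 0.2, 23.9]
ee_rot: [0.766, -0.642, 0.001, -0.001]
contact_force: [-1.0, 0.6, -0.1]
gripper_width: 85.2
```

```bash
cat >>h.py <<'E'
def tray(d,box,col,ex_yaw):
    P=cloud(d);h=cv2.cvtColor(d["frame"],cv2.COLOR_RGB2HSV).astype(int)
    f=(h[...,0]>22)&(h[...,0]<36)&(h[...,1]>130)&(h[...,2]>80) if col=="y" else (h[...,1]<45)&(h[...,2]>110)
    m=f&(P[...,2]>-6)&(P[...,2]<13)&(P[...,0]>box[0])&(P[...,0]<box[1])&(P[...,1]>box[2])&(P[...,1]<box[3])
    n,l,st,c=cv2.connectedComponentsWithStats(m.astype(np.uint8));i=1+np.argmax(st[1:,4]);m=(l==i).astype(np.uint8)
    cs,_=cv2.findContours(m,cv2.RETR_EXTERNAL,cv2.CHAIN_APPROX_NONE);c=max(cs,key=len)[:,0,:]
    X=plane(d,c,5)[:,:2];(cx,cy),(a,b),g=cv2.minAreaRect(X.astype(np.float32))
    print(m.sum(),np.round([cx,cy,a,b,g],1))
E
python3 -c "
from h import *
go(427.5,-0.7,23,10)
tray(get_image('side'),(480,740,-420,-90),'y',7)
tray(get_image('scene'),(480,740,-420,-90),'y',7)
"
```

```text
t 3.38 pos [4.284e+02 2.000e-01 2.390e+01] head -170.0 w 85.2 j1 0.38 j6 -0.21 | tx ty tz [0.003 0.004 0.003] spin 0.001 F [-1.   0.6 -0.1]
2143 [ 598.9 -250.2  124.7  211.5    7.4]
2694 [ 599.1 -248.3  133.6  216.     7.3]
```

Call:
play_rows --targets '[{"tx":0,"ty":0,"tz":0,"spin":0,"gripper":0.5},{"tx":0,"ty":0,"tz":0,"spin":0,"gripper":0.5},{"tx":0,"ty":0,"tz":0,"spin":0,"gripper":0.5},{"tx":0,"ty":0,"tz":0,"spin":0,"gripper":0.5}]'

```text
clock: 3.98
position: [428.0, 0.2, 23.6]
ee_rot: [0.767, -0.642, 0.0, -0.0]
contact_force: [-2.0, -0.1, 6.3]
gripper_width: 61.2
```

Call:
play_rows --targets '[{"tx":0,"ty":0,"tz":-0.1,"spin":0,"gripper":0.5},{"tx":0,"ty":0,"tz":-0.25,"spin":0,"gripper":0.5},{"tx":0,"ty":0,"tz":-0.4,"spin":0,"gripper":0.5},{"tx":0,"ty":0,"tz":-0.5,"spin":0,"gripper":0.5},{"tx":0,"ty":0,"tz":-0.5,"spin":0,"gripper":0.5}]'

```text
clock: 4.6
position: [428.5, 0.5, 149.6]
ee_rot: [0.766, -0.642, 0.001, -0.002]
contact_force: [-0.5, -0.1, -1.1]
gripper_width: 61.6
```

```bash
python3 -c "
from h import *
go(613.5,272,145,0.7)
"
```

```text
t 4.6 pos [428.5   0.5 149.6] head -169.9 w 61.6 j1 0.38 j6 -0.21 | tx ty tz [-0.94  -0.918  0.024] spin 0.208 F [-0.5 -0.1 -1.1]
```

Call:
play_rows --targets '[{"tx":-0.1,"ty":-0.1,"tz":0,"spin":0.03,"gripper":0.5},{"tx":-0.25,"ty":-0.24,"tz":0,"spin":0.06,"gripper":0.5},{"tx":-0.4,"ty":-0.39,"tz":0,"spin":0.1,"gripper":0.5},{"tx":-0.55,"ty":-0.54,"tz":0,"spin":0.14,"gripper":0.5},{"tx":-0.7,"ty":-0.68,"tz":0,"spin":0.17,"gripper":0.5},{"tx":-0.83,"ty":-0.81,"tz":0,"spin":0.2,"gripper":0.5},{"tx":-0.91,"ty":-0.89,"tz":0,"spin":0.208,"gripper":0.5},{"tx":-0.94,"ty":-0.918,"tz":0,"spin":0.208,"gripper":0.5},{"tx":-0.94,"ty":-0.918,"tz":0,"spin":0.208,"gripper":0.5}]'

```text
clock: 5.72
position: [611.8, 271.2, 146.1]
ee_rot: [0.711, -0.703, -0.0, 0.001]
contact_force: [-0.0, -0.7, -0.7]
gripper_width: 61.2
```

```bash
python3 -c "
from h import *
go(613.5,272,28.5,0.7)
for n in ('side','scene'):
  d=get_image(n);cv2.imwrite('pics/%s2.png'%n,d['frame'][:,:,::-1])
d=get_image('scene');
for c in comps(d,160,190,(500,720),(180,360),minpx=50):print(*c)
d=get_image('side');
for c in comps(d,160,190,(500,720),(180,360),minpx=50):print(*c)
"
```

```text
t 5.72 pos [611.8 271.2 146.1] head -179.3 w 61.2 j1 0.66 j6 -0.65 | tx ty tz [-0.004 -0.008  0.47 ] spin -0.0 F [-0.  -0.7 -0.7]
[268. 129.] 434 [608.6 266.1  97.2 106.1  39.7] 174.8 [134. 142. 147.]
[181. 149.] 263 [596.4 301.   93.8  32.5  13.5] 174.8 [187. 199. 204.]
```

View pics/side2.png

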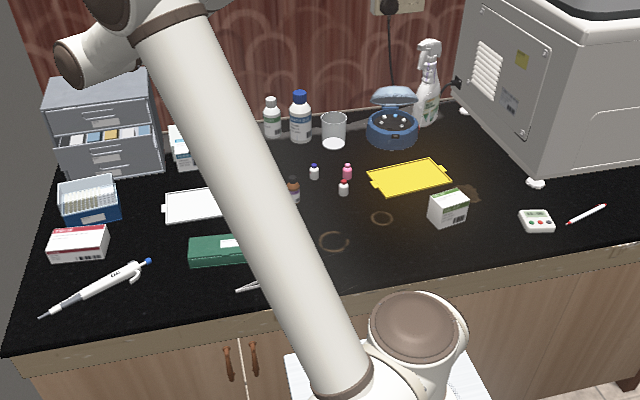

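Call:
play_rows --targets '[{"tx":-0.004,"ty":-0.008,"tz":0.15,"spin":0,"gripper":0.5},{"tx":-0.004,"ty":-0.008,"tz":0.28,"spin":0,"gripper":0.5},{"tx":-0.004,"ty":-0.008,"tz":0.38,"spin":0,"gripper":0.5},{"tx":-0.004,"ty":-0.008,"tz":0.44,"spin":0,"gripper":0.5},{"tx":-0.004,"ty":-0.008,"tz":0.465,"spin":0,"gripper":0.5},{"tx":-0.004,"ty":-0.008,"tz":0.474,"spin":0,"gripper":0.5},{"tx":-0.004,"ty":-0.008,"tz":0.474,"spin":0,"gripper":0.5},{"tx":-0.004,"ty":-0.008,"tz":0.474,"spin":0,"gripper":0.5}]'

```text
clock: 6.92
position: [614.9, 272.8, 30.2]
ee_rot: [0.711, -0.703, 0.0, -0.001]
contact_force: [-0.1, -0.1, -0.5]
gripper_width: 61.7
```

```bash
python3 -c "
from h import *
go(613.5,272,27,0.7)
for n in ('side','scene'):
  d=get_image(n);cv2.imwrite('pics/%s3.png'%n,d['frame'][:,:,::-1])
  for c in comps(d,48,60,(500,720),(180,360),minpx=50):print(*c)
"
```

```text
t 6.92 pos [614.9 272.8  30.2] head -179.3 w 61.7 j1 0.66 j6 -0.65 | tx ty tz [0.003 0.006 0.013] spin -0.0 F [-0.1 -0.1 -0.5]
[186. 191.] 88 [611.1 315.7  66.2  18.2  18. ] 57.2 [197. 203. 206.]
[273. 167.] 264 [615.5 261.8  90.8  74.    3.3] 57.7 [171. 182. 187.]
```

View pics/scene3.png

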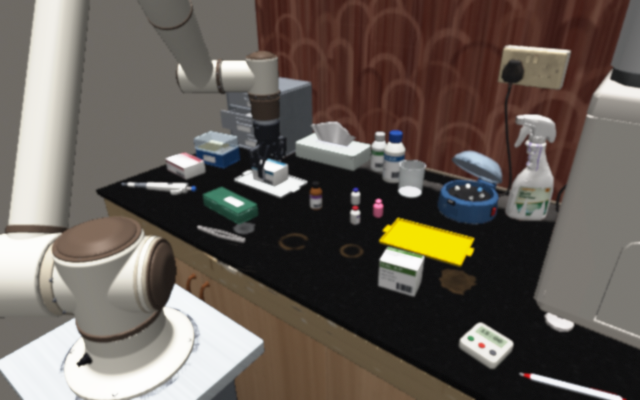

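Call:
play_rows --targets '[{"tx":0.002,"ty":0.003,"tz":0.006,"spin":0,"gripper":0.5},{"tx":0.002,"ty":0.003,"tz":0.012,"spin":0,"gripper":0.5},{"tx":0.002,"ty":0.003,"tz":0.012,"spin":0,"gripper":0.5}]'

```text
clock: 7.4
position: [613.7, 272.0, 26.7]
ee_rot: [0.711, -0.703, 0.0, 0.0]
contact_force: [-1.4, -1.5, 3.8]
gripper_width: 61.5
```

```bash
python3 -c "
from h import *
go(613.5,272,27,0.7)
for n in ('side','scene'):
  d=get_image(n)
  for c in comps(d,48,60,(500,720),(180,360),minpx=50):print(*c)
  go(613.5,272,27,0.7)
"
```

```text
t 7.4 pos [613.7 272.   26.7] head -179.3 w 61.5 j1 0.66 j6 -0.65 | tx ty tz [-0.     0.001 -0.001] spin -0.0 F [-1.4 -1.5  3.8]
[186. 192.] 72 [606.9 307.9  57.5  16.2   2.8] 54.2 [216. 220. 221.]
t 7.45 pos [613.7 272.   26.7] head -179.3 w 61.2 j1 0.66 j6 -0.65 | tx ty tz [-0.     0.001 -0.001] spin -0.0 F [-2.  -1.2  3.7]
[273. 167.] 256 [618.1 254.6  87.1  72.4  20.6] 54.8 [178. 189. 195.]
t 7.5 pos [613.7 272.   26.7] head -179.3 w 61.7 j1 0.66 j6 -0.65 | tx ty tz [-0.     0.001 -0.001] spin 0.0 F [-1.8 -1.   3.7]
```

Call:
play_rows --targets '[{"tx":0,"ty":0,"tz":0,"spin":0,"gripper":-0.75},{"tx":0,"ty":0,"tz":0,"spin":0,"gripper":-0.75},{"tx":0,"ty":0,"tz":0,"spin":0,"gripper":-0.75},{"tx":0,"ty":0,"tz":-0.15,"spin":0,"gripper":-0.75},{"tx":0,"ty":0,"tz":-0.4,"spin":0,"gripper":-0.75},{"tx":0,"ty":0,"tz":-0.6,"spin":0,"gripper":-1},{"tx":0,"ty":0,"tz":-0.6,"spin":0,"gripper":-1}]'

```text
clock: 8.38
position: [616.2, 273.4, 182.4]
ee_rot: [0.712, -0.703, 0.001, -0.006]
contact_force: [0.6, 0.2, -0.5]
gripper_width: 85.5
```

```bash
python3 -c "
from h import *
go(422.7,-274.5,150,10.8)
for n in ('scene','side'):
  d=get_image(n)
  for c in comps(d,48,60,(500,720),(180,360),minpx=50):print(*c)
"
```

```text
t 8.38 pos [616.2 273.4 182.4] head -179.3 w 85.5 j1 0.66 j6 -0.65 | tx ty tz [2.182 0.803 0.109] spin -0.224 F [ 0.6  0.2 -0.5]
[269. 166.] 323 [613.  270.2  93.8  65.7  89.7] 54.7 [204. 214. 219.]
[197. 188.] 503 [613.2 280.6  69.7  71.5   3.4] 54.5 [216. 227. 233.]
```

Call:
play_rows --targets '[{"tx":1.0,"ty":0.37,"tz":0,"spin":-0.1,"gripper":-1},{"tx":1.0,"ty":0.37,"tz":0,"spin":-0.1,"gripper":-1},{"tx":1.0,"ty":0.37,"tz":0,"spin":-0.1,"gripper":-1},{"tx":1.0,"ty":0.37,"tz":0,"spin":-0.1,"gripper":-1},{"tx":1.0,"ty":0.37,"tz":0,"spin":-0.1,"gripper":-1}]'

```text
clock: 9.1
position: [521.5, 17.8, 174.6]
ee_rot: [0.737, -0.676, -0.001, 0.002]
contact_force: [0.0, -0.4, -0.2]
gripper_width: 85.4
```

```bash
python3 -c "
from h import *
go(422.7,-274.5,150,10.8)
for n in ('scene','side'):
  d=get_image(n)
  for c in comps(d,48,60,(500,720),(180,360),minpx=50):print(*c)
  tray(d,(500,740,130,420),'w',0)
"
```

```text
t 9.1 pos [521.5  17.8 174.6] head -175.0 w 85.4 j1 0.35 j6 -0.26 | tx ty tz [1.13  0.495 0.101] spin -0.129 F [ 0.  -0.4 -0.2]
[270. 166.] 328 [611.5 269.3  66.8  94.7   2.5] 54.7 [203. 213. 218.]
801 [613.5 273.7 129.  220.6   1. ]
[202. 187.] 668 [613.3 271.2  67.6  90.2   2.1] 54.5 [213. 226. 232.]
1795 [613.6 270.5 124.9 210.7   0.7]
```

Call:
play_rows --targets '[{"tx":1.0,"ty":0.44,"tz":0,"spin":-0.12,"gripper":-1},{"tx":1.0,"ty":0.44,"tz":0,"spin":-0.12,"gripper":-1},{"tx":1.0,"ty":0.44,"tz":0,"spin":-0.12,"gripper":-1},{"tx":1.0,"ty":0.44,"tz":0,"spin":-0.12,"gripper":-1},{"tx":1.0,"ty":0.44,"tz":0,"spin":-0.12,"gripper":-1},{"tx":1.0,"ty":0.44,"tz":0,"spin":-0.12,"gripper":-1}]'

```text
clock: 9.95
position: [437.5, -238.6, 175.4]
ee_rot: [0.769, -0.64, -0.001, 0.0]
contact_force: [0.2, 0.2, -0.0]
gripper_width: 85.6
```

```bash
python3 -c "
from h import *
go(422.5,-274.5,150,10.5)
d=get_image('side')
for c in comps(d,60,70,(350,500),(-360,-180),minpx=50):print(*c)
"
```

```text
t 9.95 pos [ 437.5 -238.6  175.4] head -169.5 w 85.6 j1 -0.17 j6 0.36 | tx ty tz [0.13  0.085 0.101] spin -0.0 F [ 0.2  0.2 -0. ]
[450. 198.] 525 [ 422.  -274.8   54.    78.1   10.5] 66.2 [216. 221. 210.]
```

Call:
play_rows --targets '[{"tx":0.13,"ty":0.085,"tz":0.05,"spin":0,"gripper":-1},{"tx":0.13,"ty":0.085,"tz":0.15,"spin":0,"gripper":-1},{"tx":0.13,"ty":0.085,"tz":0.3,"spin":0,"gripper":-1},{"tx":0.13,"ty":0.085,"tz":0.42,"spin":0,"gripper":-1},{"tx":0.13,"ty":0.085,"tz":0.52,"spin":0,"gripper":-1},{"tx":0.13,"ty":0.085,"tz":0.56,"spin":0,"gripper":-1},{"tx":0.13,"ty":0.085,"tz":0.56,"spin":0,"gripper":-1},{"tx":0.13,"ty":0.085,"tz":0.56,"spin":0,"gripper":-1}]'

```text
clock: 11.0
position: [423.5, -273.8, 37.2]
ee_rot: [0.77, -0.638, 0.001, -0.0]
contact_force: [0.2, -0.8, -0.1]
gripper_width: 85.3
```

```bash
python3 -c "
from h import *
go(422.3,-274.5,35,10.5)
"
```

```text
t 11.0 pos [ 423.5 -273.8   37.2] head -169.4 w 85.3 j1 -0.25 j6 0.44 | tx ty tz [0.002 0.005 0.009] spin 0.003 F [ 0.2 -0.8 -0.1]
```

Call:
play_rows --targets '[{"tx":0.002,"ty":0.003,"tz":0.005,"spin":0,"gripper":-1},{"tx":0.002,"ty":0.003,"tz":0.005,"spin":0,"gripper":0.8},{"tx":0.002,"ty":0.003,"tz":0.005,"spin":0,"gripper":0.8},{"tx":0.002,"ty":0.003,"tz":0.005,"spin":0,"gripper":0.8},{"tx":0.002,"ty":0.003,"tz":0.005,"spin":0,"gripper":0.8},{"tx":0.002,"ty":0.003,"tz":0.005,"spin":0,"gripper":0.8}]'

```text
clock: 11.75
position: [422.3, -274.7, 35.6]
ee_rot: [0.769, -0.639, 0.001, -0.0]
contact_force: [-0.8, -0.8, 5.2]
gripper_width: 49.7
```

```bash
python3 -c "
from h import *
go(422.3,-274.5,35,10.5)
"
```

```text
t 11.75 pos [ 422.3 -274.7   35.6] head -169.4 w 49.7 j1 -0.25 j6 0.44 | tx ty tz [-0.001 -0.     0.002] spin 0.002 F [-0.8 -0.8  5.2]
```

Call:
play_rows --targets '[{"tx":0,"ty":0,"tz":-0.08,"spin":0,"gripper":0.8},{"tx":0,"ty":0,"tz":-0.2,"spin":0,"gripper":0.8},{"tx":0,"ty":0,"tz":-0.35,"spin":0,"gripper":0.8},{"tx":0,"ty":0,"tz":-0.5,"spin":0,"gripper":0.8},{"tx":0,"ty":0,"tz":-0.6,"spin":0,"gripper":0.8},{"tx":0,"ty":0,"tz":-0.64,"spin":0,"gripper":0.8},{"tx":0,"ty":0,"tz":-0.64,"spin":0,"gripper":0.8}]'

```text
clock: 12.62
position: [421.6, -274.3, 194.7]
ee_rot: [0.769, -0.639, -0.0, -0.0]
contact_force: [-0.7, 0.2, -0.6]
gripper_width: 49.1
```

```bash
python3 -c "
from h import *
go(613,271,195,0.7)
"
```

```text
t 12.62 pos [ 421.6 -274.3  194.7] head -169.4 w 49.1 j1 -0.25 j6 0.44 | tx ty tz [-2.004 -1.153 -0.   ] spin 0.219 F [-0.7  0.2 -0.6]
```

Call:
play_rows --targets '[{"tx":-0.1,"ty":-0.06,"tz":0,"spin":0.01,"gripper":0.8},{"tx":-0.25,"ty":-0.14,"tz":0,"spin":0.03,"gripper":0.8},{"tx":-0.4,"ty":-0.23,"tz":0,"spin":0.04,"gripper":0.8},{"tx":-0.55,"ty":-0.32,"tz":0,"spin":0.06,"gripper":0.8},{"tx":-0.7,"ty":-0.4,"tz":0,"spin":0.08,"gripper":0.8},{"tx":-0.85,"ty":-0.49,"tz":0,"spin":0.1,"gripper":0.8},{"tx":-1.0,"ty":-0.58,"tz":0,"spin":0.11,"gripper":0.8},{"tx":-1.0,"ty":-0.58,"tz":0,"spin":0.11,"gripper":0.8}]'

```text
clock: 13.62
position: [518.5, 0.1, 193.0]
ee_rot: [0.742, -0.67, -0.001, 0.001]
contact_force: [-0.9, -0.5, -0.6]
gripper_width: 49.4
```

```bash
python3 -c "
from h import *
go(613,271,195,0.7)
for n in ('scene','side'):
  d=get_image(n)
  for c in comps(d,48,60,(500,720),(180,360),minpx=50):print(*c)
  tray(d,(500,740,130,420),'w',0)
"
```

```text
t 13.62 pos [5.185e+02 1.000e-01 1.930e+02] head -174.2 w 49.4 j1 0.31 j6 -0.21 | tx ty tz [-1.04  -0.486 -0.01 ] spin 0.114 F [-0.9 -0.5 -0.6]
[269. 166.] 319 [612.7 269.7  67.   92.3   2.2] 54.7 [206. 215. 220.]
795 [613.7 273.7 128.9 220.7   0.8]
[202. 187.] 670 [613.1 271.1  69.1  90.1   2.3] 54.3 [213. 225. 231.]
1791 [613.6 270.5 124.9 210.7   0.7]
```

Call:
play_rows --targets '[{"tx":-0.1,"ty":-0.05,"tz":0,"spin":0.01,"gripper":0.8},{"tx":-0.25,"ty":-0.12,"tz":0,"spin":0.03,"gripper":0.8},{"tx":-0.4,"ty":-0.19,"tz":0,"spin":0.04,"gripper":0.8},{"tx":-0.55,"ty":-0.26,"tz":0,"spin":0.06,"gripper":0.8},{"tx":-0.7,"ty":-0.33,"tz":0,"spin":0.08,"gripper":0.8},{"tx":-0.85,"ty":-0.4,"tz":0,"spin":0.1,"gripper":0.8},{"tx":-0.95,"ty":-0.45,"tz":0,"spin":0.114,"gripper":0.8},{"tx":-1.0,"ty":-0.47,"tz":0,"spin":0.114,"gripper":0.8},{"tx":-1.0,"ty":-0.47,"tz":0,"spin":0.114,"gripper":0.8}]'

```text
clock: 14.85
position: [610.5, 257.5, 194.2]
ee_rot: [0.71, -0.704, -0.0, 0.001]
contact_force: [0.4, 0.1, 0.6]
gripper_width: 49.2
```

```bash
python3 -c "
from h import *
go(613,270.7,92,0.7)
"
```

```text
t 14.85 pos [610.5 257.5 194.2] head -179.5 w 49.2 j1 0.64 j6 -0.63 | tx ty tz [-0.053 -0.011  0.409] spin -0.005 F [0.4 0.1 0.6]
```

Call:
play_rows --targets '[{"tx":-0.053,"ty":-0.01,"tz":0.05,"spin":0,"gripper":0.8},{"tx":-0.053,"ty":-0.01,"tz":0.15,"spin":0,"gripper":0.8},{"tx":-0.053,"ty":-0.01,"tz":0.27,"spin":0,"gripper":0.8},{"tx":-0.053,"ty":-0.01,"tz":0.35,"spin":0,"gripper":0.8},{"tx":-0.053,"ty":-0.01,"tz":0.39,"spin":0,"gripper":0.8},{"tx":-0.053,"ty":-0.01,"tz":0.405,"spin":0,"gripper":0.8},{"tx":-0.053,"ty":-0.01,"tz":0.405,"spin":0,"gripper":0.8},{"tx":-0.053,"ty":-0.01,"tz":0.405,"spin":0,"gripper":0.8}]'

```text
clock: 15.85
position: [613.6, 271.8, 94.8]
ee_rot: [0.71, -0.704, 0.0, -0.001]
contact_force: [-0.6, 0.9, -0.3]
gripper_width: 49.2
```

```bash
python3 -c "
from h import *
go(613,270.7,89,0.7)
go(613,270.7,89,0.7)
d=get_image('scene')
for c in comps(d,115,130,(500,720),(180,360),minpx=50):print(*c)
go(613,270.7,89,0.7)
"
```

```text
t 15.85 pos [613.6 271.8  94.8] head -179.5 w 49.2 j1 0.66 j6 -0.65 | tx ty tz [0.004 0.002 0.023] spin -0.004 F [-0.6  0.9 -0.3]
t 15.85 pos [613.6 271.8  94.8] head -179.5 w 49.2 j1 0.66 j6 -0.65 | tx ty tz [0.004 0.002 0.023] spin -0.004 F [-0.6  0.9 -0.3]
[271. 145.] 210 [614.8 258.3  75.9  61.8  20. ] 125.4 [163. 169. 160.]
t 15.9 pos [613.5 271.8  94.8] head -179.5 w 49.5 j1 0.66 j6 -0.65 | tx ty tz [0.004 0.002 0.023] spin -0.004 F [ 0.2 -0.3 -0.5]
```

Call:
play_rows --targets '[{"tx":0.003,"ty":0.002,"tz":0.008,"spin":0,"gripper":0.8},{"tx":0.003,"ty":0.002,"tz":0.016,"spin":0,"gripper":0.8},{"tx":0.003,"ty":0.002,"tz":0.023,"spin":0,"gripper":0.8},{"tx":0.003,"ty":0.002,"tz":0.023,"spin":0,"gripper":0.8}]'

```text
clock: 16.4
position: [612.8, 270.8, 88.6]
ee_rot: [0.71, -0.704, 0.0, -0.0]
contact_force: [-0.9, -0.1, 2.8]
gripper_width: 49.4
```

Touching with about 3 N. I'll release and rise straight up.

Call:
play_rows --targets '[{"tx":0,"ty":0,"tz":0,"spin":0,"gripper":-0.6},{"tx":0,"ty":0,"tz":0,"spin":0,"gripper":-0.6},{"tx":0,"ty":0,"tz":0,"spin":0,"gripper":-0.6},{"tx":0,"ty":0,"tz":-0.12,"spin":0,"gripper":-0.6},{"tx":0,"ty":0,"tz":-0.3,"spin":0,"gripper":-0.6},{"tx":0,"ty":0,"tz":-0.5,"spin":0,"gripper":-0.6},{"tx":0,"ty":0,"tz":-0.5,"spin":0,"gripper":-0.6}]'

```text
clock: 17.27
position: [614.9, 271.9, 218.9]
ee_rot: [0.71, -0.704, 0.001, -0.005]
contact_force: [0.5, 0.1, -0.5]
gripper_width: 68.3
```

```bash
python3 -c "
from h import *
go(568,-69,200)
for n in ('scene','side'):
  d=get_image(n)
  for c in comps(d,112,130,(500,720),(180,360),minpx=50):print(*c)
  # vials: bottom-to-top colour masks, extents
  P=cloud(d)
  for nm,(a,b) in dict(red=(568,-69),blue=(653,-13),pink=(632,-95),drop=(566,58)).items():
    m=(np.hypot(P[...,0]-a,P[...,1]-b)<24)&(P[...,2]>12)
    v,u=np.nonzero(m); print(n,nm,m.sum(),'u',u.min(),u.max(),'v',v.min(),v.max(),'zmax',P[m][:,2].max().round(1))
"
```

```text
t 17.27 pos [614.9 271.9 218.9] head -179.5 w 68.3 j1 0.66 j6 -0.65 | tx ty tz [1.362 0.201 0.066] spin 0 F [ 0.5  0.1 -0.5]
[268. 146.] 234 [611.9 268.6  53.4  78.2   0. ] 119.5 [203. 207. 199.]
scene red 115 u 351 359 v 206 220 zmax 47.2
scene blue 104 u 351 359 v 188 201 zmax 46.6
scene pink 114 u 374 382 v 199 213 zmax 47.1
scene drop 265 u 310 321 v 181 206 zmax 78.4
[194. 166.] 372 [611.3 278.2  54.3  60.1   1. ] 119.2 [210. 218. 206.]
side red 126 u 339 348 v 179 194 zmax 46.6
side blue 108 u 310 318 v 163 178 zmax 47.0
side pink 108 u 343 351 v 163 176 zmax 48.7
side drop 30 u 293 299 v 175 189 zmax 77.2
```

```bash
cat >>h.py <<'E'
def axis(a,b,zlo,zhi,rad=24):
    L=[]
    for n in('scene','side'):
        d=get_image(n);P=cloud(d)
        m=(np.hypot(P[...,0]-a,P[...,1]-b)<rad)&(P[...,2]>zlo)&(P[...,2]<zhi)
        v,u=np.nonzero(m)
        if len(u)<15: continue
        us=[(u[v==r].min()+u[v==r].max())/2 for r in np.unique(v)]
        c=(np.mean(us),np.mean(np.unique(v)))
        A=plane(d,c,10)[0,:2];B=plane(d,c,60)[0,:2]  # bearing line of the pixel column
        dr=(B-A)/np.linalg.norm(B-A);nn=np.array([-dr[1],dr[0]]);L.append((nn,nn@A))
        print(n,len(u),'depth-mean',P[m][:,:2].mean(0).round(1))
    if len(L)==2: print('axis',np.linalg.solve(np.array([l[0] for l in L]),[l[1] for l in L]).round(1))
E
python3 -c "
from h import *
axis(568,-69,14,30);axis(653,-13,14,30);axis(632,-95,14,30);axis(566,58,14,45)"
```

```text
scene 54 depth-mean [562.6 -72. ]
side 55 depth-mean [561.8 -64. ]
axis [571.4 -66.6]
scene 47 depth-mean [646.3 -15.4]
side 51 depth-mean [645.5  -8.7]
axis [651.8 -10.2]
scene 49 depth-mean [627.1 -99.7]
side 48 depth-mean [626.2 -90.5]
axis [639.3 -92.5]
scene 126 depth-mean [560.7  52.4]
```

Call:
play_rows --targets '[{"tx":1.0,"ty":0.13,"tz":0,"spin":0,"gripper":-0.6},{"tx":1.0,"ty":0.13,"tz":0,"spin":0,"gripper":-0.6},{"tx":1.0,"ty":0.13,"tz":0,"spin":0,"gripper":0},{"tx":1.0,"ty":0.13,"tz":0,"spin":0,"gripper":0},{"tx":1.0,"ty":0.13,"tz":0,"spin":0,"gripper":0}]'

```text
clock: 18.4
position: [581.5, 16.8, 213.2]
ee_rot: [0.708, -0.706, -0.0, 0.0]
contact_force: [0.1, 0.7, 0.8]
gripper_width: 42.9
```

```bash
python3 -c "
from h import *
go(570.6,-66.4,110)
axis(566,58,14,45)
for n in ('scene','side'):
  d=get_image(n)
  for c in comps(d,112,130,(500,720),(180,360),minpx=50):print(*c)
  d=d['frame'][130:230,160:360];cv2.imwrite('pics/%s4.png'%n,cv2.resize(d,None,fx=4,fy=4)[:,:,::-1])
"
```

```text
t 18.4 pos [581.5  16.8 213.2] head -179.8 w 42.9 j1 0.31 j6 -0.3 | tx ty tz [0.333 0.045 0.413] spin 0 F [0.1 0.7 0.8]
scene 122 depth-mean [560.7  52. ]
[268. 146.] 236 [612.1 269.1  81.1  54.7  89.3] 119.6 [201. 206. 198.]
[198. 165.] 485 [611.9 270.5  74.6  57.8  89.3] 119.2 [210. 218. 206.]
```

View pics/scene4.png

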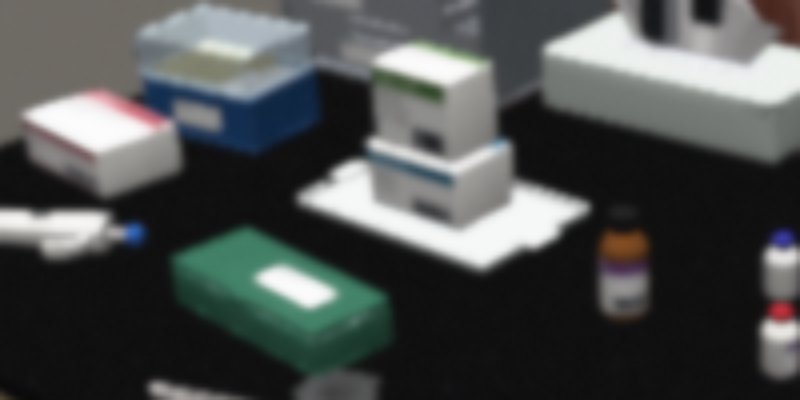

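The crop shows the two cartons stacked and aligned in the white tray (crop 440,130). Next is the vial.

Call:
play_rows --targets '[{"tx":0.15,"ty":0.02,"tz":0,"spin":0,"gripper":0},{"tx":0.333,"ty":0.045,"tz":0.1,"spin":0,"gripper":0},{"tx":0.333,"ty":0.045,"tz":0.25,"spin":0,"gripper":0},{"tx":0.333,"ty":0.045,"tz":0.41,"spin":0,"gripper":0},{"tx":0.333,"ty":0.045,"tz":0.41,"spin":0,"gripper":0},{"tx":0.333,"ty":0.045,"tz":0.41,"spin":0,"gripper":0},{"tx":0.333,"ty":0.045,"tz":0.41,"spin":0,"gripper":0}]'

```text
clock: 19.48
position: [573.3, -62.2, 112.6]
ee_rot: [0.711, -0.703, 0.001, -0.001]
contact_force: [-0.6, -0.1, -0.0]
gripper_width: 43.1
```

```bash
python3 -c "
from h import *
go(570.6,-66.4,20)
d=get_image('wrist');cv2.imwrite('pics/w5.png',d['frame'][:,:,::-1])
axis(570,-66,14,30)
go(570.6,-66.4,20)
"
```

```text
t 19.48 pos [573.3 -62.2 112.6] head -179.4 w 43.1 j1 0.17 j6 -0.16 | tx ty tz [0.017 0.012 0.37 ] spin 0 F [-0.6 -0.1 -0. ]
scene 50 depth-mean [562.8 -71.8]
side 59 depth-mean [562.4 -64.2]
axis [571.6 -66. ]
t 19.62 pos [572.5 -62.6 111.8] head -179.5 w 42.6 j1 0.17 j6 -0.16 | tx ty tz [0.015 0.009 0.367] spin 0 F [-0.2  0.1  0.9]
```

View pics/w5.png

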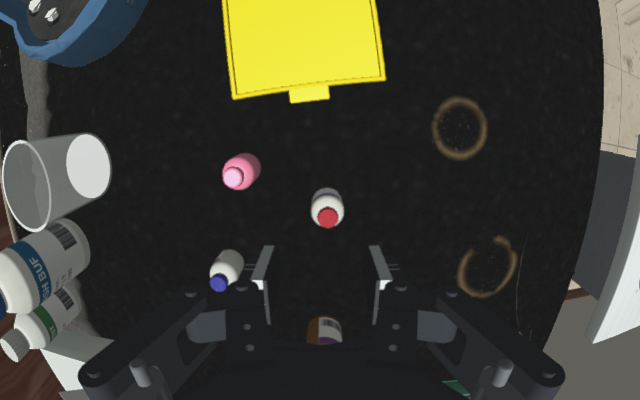

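Call:
play_rows --targets '[{"tx":0.014,"ty":0.007,"tz":0.08,"spin":0,"gripper":0},{"tx":0.014,"ty":0.007,"tz":0.16,"spin":0,"gripper":0},{"tx":0.014,"ty":0.007,"tz":0.25,"spin":0,"gripper":0},{"tx":0.014,"ty":0.007,"tz":0.33,"spin":0,"gripper":0},{"tx":0.014,"ty":0.007,"tz":0.367,"spin":0,"gripper":0},{"tx":0.014,"ty":0.007,"tz":0.367,"spin":0,"gripper":0},{"tx":0.014,"ty":0.007,"tz":0.367,"spin":0,"gripper":0},{"tx":0.014,"ty":0.007,"tz":0.367,"spin":0,"gripper":0}]'

```text
clock: 20.62
position: [570.7, -66.3, 19.7]
ee_rot: [0.71, -0.704, 0.001, -0.001]
contact_force: [-0.1, 0.0, -0.3]
gripper_width: 42.4
```

```bash
python3 -c "
from h import *
go(570.9,-66.3,20)
d=get_image('wrist');cv2.imwrite('pics/w6.png',d['frame'][:,:,::-1])
"
```

```text
t 20.62 pos [570.7 -66.3  19.7] head -179.5 w 42.4 j1 0.17 j6 -0.16 | tx ty tz [-0.    -0.001 -0.001] spin 0 F [-0.1  0.  -0.3]
```

View pics/w6.png

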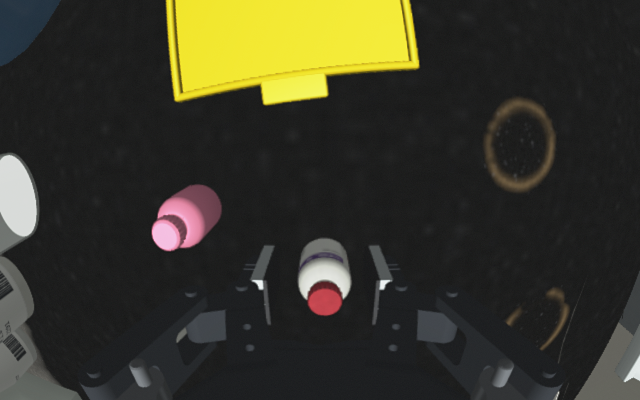

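The red-capped vial (325,275) sits between the pads, so I close on it.

Call:
play_rows --targets '[{"tx":0,"ty":0,"tz":0,"spin":0,"gripper":0.3},{"tx":0,"ty":0,"tz":0,"spin":0,"gripper":0.9},{"tx":0,"ty":0,"tz":0,"spin":0,"gripper":0.9},{"tx":0,"ty":0,"tz":0,"spin":0,"gripper":0.9},{"tx":0,"ty":0,"tz":-0.06,"spin":0,"gripper":0.9},{"tx":0,"ty":0,"tz":-0.2,"spin":0,"gripper":0.9},{"tx":0,"ty":0,"tz":-0.4,"spin":0,"gripper":0.9},{"tx":0,"ty":0,"tz":-0.6,"spin":0,"gripper":0.9},{"tx":0,"ty":0,"tz":-0.75,"spin":0,"gripper":0.9},{"tx":0,"ty":0,"tz":-0.8,"spin":0,"gripper":0.9},{"tx":0,"ty":0,"tz":-0.8,"spin":0,"gripper":0.9}]'

```text
clock: 22.05
position: [569.9, -66.3, 219.0]
ee_rot: [0.71, -0.704, -0.0, -0.0]
contact_force: [-0.3, -0.2, -0.8]
gripper_width: 22.4
```

```bash
python3 -c "
from h import *
go(612.3,270.3,215,0.7)
d=get_image('wrist');cv2.imwrite('pics/w7.png',d['frame'][:,:,::-1])
"
```

```text
t 22.05 pos [569.9 -66.3 219. ] head -179.5 w 22.4 j1 0.17 j6 -0.16 | tx ty tz [-1.345 -0.181  0.017] spin -0.005 F [-0.3 -0.2 -0.8]
```

View pics/w7.png

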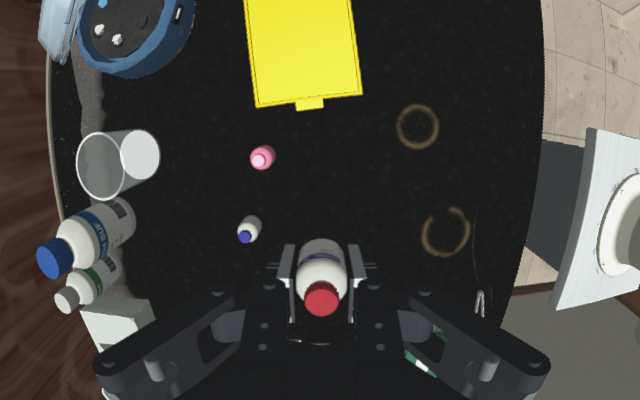

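Call:
play_rows --targets '[{"tx":-0.1,"ty":-0.014,"tz":0,"spin":0,"gripper":0.9},{"tx":-0.25,"ty":-0.034,"tz":0,"spin":0,"gripper":0.9},{"tx":-0.4,"ty":-0.054,"tz":0,"spin":0,"gripper":0.9},{"tx":-0.55,"ty":-0.074,"tz":0,"spin":0,"gripper":0.9},{"tx":-0.7,"ty":-0.094,"tz":0,"spin":0,"gripper":0.9},{"tx":-0.85,"ty":-0.114,"tz":0,"spin":0,"gripper":0.9},{"tx":-0.95,"ty":-0.128,"tz":0,"spin":0,"gripper":0.9},{"tx":-1.0,"ty":-0.135,"tz":0,"spin":0,"gripper":0.9},{"tx":-1.0,"ty":-0.135,"tz":0,"spin":0,"gripper":0.9}]'

```text
clock: 23.22
position: [601.5, 184.0, 218.0]
ee_rot: [0.71, -0.704, -0.0, 0.001]
contact_force: [-0.3, -0.7, -0.5]
gripper_width: 22.3
```

```bash
python3 -c "
from h import *
go(612.3,270.3,145)
for n in ('scene','side'):
  d=get_image(n)
  for c in comps(d,112,130,(500,720),(180,360),minpx=50):print(*c)
"
```

```text
t 23.23 pos [601.5 184.  218. ] head -179.5 w 22.3 j1 0.55 j6 -0.54 | tx ty tz [-0.345 -0.047  0.292] spin 0 F [-0.3 -0.7 -0.5]
[268. 146.] 234 [611.8 270.3  54.4  81.5   1.5] 119.5 [202. 207. 198.]
[198. 165.] 479 [611.9 270.6  74.4  53.4  89.2] 119.2 [211. 219. 207.]
```

Call:
play_rows --targets '[{"tx":-0.1,"ty":-0.014,"tz":0,"spin":0,"gripper":0.9},{"tx":-0.22,"ty":-0.03,"tz":0,"spin":0,"gripper":0.9},{"tx":-0.31,"ty":-0.043,"tz":0,"spin":0,"gripper":0.9},{"tx":-0.345,"ty":-0.047,"tz":0.05,"spin":0,"gripper":0.9},{"tx":-0.345,"ty":-0.047,"tz":0.15,"spin":0,"gripper":0.9},{"tx":-0.345,"ty":-0.047,"tz":0.23,"spin":0,"gripper":0.9},{"tx":-0.345,"ty":-0.047,"tz":0.28,"spin":0,"gripper":0.9},{"tx":-0.345,"ty":-0.047,"tz":0.3,"spin":0,"gripper":0.9},{"tx":-0.345,"ty":-0.047,"tz":0.3,"spin":0,"gripper":0.9},{"tx":-0.345,"ty":-0.047,"tz":0.3,"spin":0,"gripper":0.9}]'

```text
clock: 24.58
position: [613.1, 270.4, 144.8]
ee_rot: [0.71, -0.704, 0.0, -0.001]
contact_force: [-0.6, -0.3, -0.5]
gripper_width: 22.4
```

```bash
python3 -c "
from h import *
go(612.2,270.4,138)
d=get_image('wrist');cv2.imwrite('pics/w8.png',d['frame'][:,:,::-1])
go(612.2,270.4,138)
"
```

```text
t 24.57 pos [613.1 270.4 144.8] head -179.5 w 22.4 j1 0.66 j6 -0.65 | tx ty tz [0.    0.004 0.027] spin 0 F [-0.6 -0.3 -0.5]
t 24.62 pos [613.1 270.4 144.8] head -179.5 w 22.2 j1 0.66 j6 -0.65 | tx ty tz [0.    0.004 0.027] spin 0 F [-0.3 -0.  -0.1]
```

View pics/w8.png

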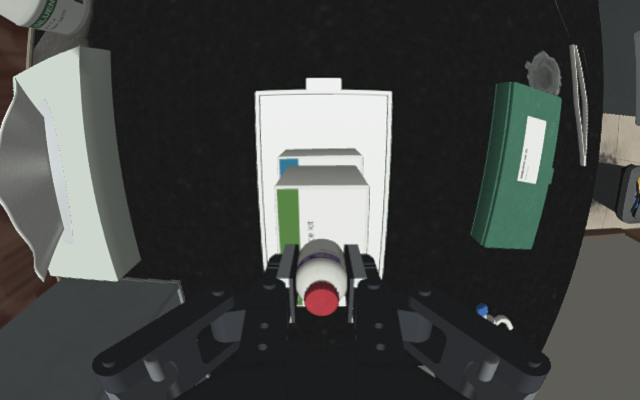

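Looks centred over the green carton (vial at 322,275). I lower slowly until contact.

Call:
play_rows --targets '[{"tx":0,"ty":0.003,"tz":0.01,"spin":0,"gripper":0.9},{"tx":0,"ty":0.003,"tz":0.018,"spin":0,"gripper":0.9},{"tx":0,"ty":0.003,"tz":0.026,"spin":0,"gripper":0.9},{"tx":0,"ty":0.003,"tz":0.026,"spin":0,"gripper":0.9},{"tx":0,"ty":0.003,"tz":0.026,"spin":0,"gripper":0.9}]'

```text
clock: 25.25
position: [612.0, 270.3, 137.4]
ee_rot: [0.71, -0.704, 0.0, -0.0]
contact_force: [-0.6, -0.3, -0.6]
gripper_width: 22.7
```

Call:
play_rows --targets '[{"tx":0,"ty":0,"tz":0.004,"spin":0,"gripper":0.9},{"tx":0,"ty":0,"tz":0.004,"spin":0,"gripper":0.9}]'

```text
clock: 25.5
position: [612.0, 270.3, 137.3]
ee_rot: [0.71, -0.704, 0.0, -0.0]
contact_force: [-1.0, -0.5, 5.6]
gripper_width: 22.2
```

Contact. I release gently with a partial opening, then rise.

Call:
play_rows --targets '[{"tx":0,"ty":0,"tz":0.0,"spin":0,"gripper":0.4},{"tx":0,"ty":0,"tz":0.0,"spin":0,"gripper":0.2},{"tx":0,"ty":0,"tz":0.0,"spin":0,"gripper":0},{"tx":0,"ty":0,"tz":0.0,"spin":0,"gripper":0},{"tx":0,"ty":0,"tz":-0.05,"spin":0,"gripper":0},{"tx":0,"ty":0,"tz":-0.15,"spin":0,"gripper":0},{"tx":0,"ty":0,"tz":-0.3,"spin":0,"gripper":0},{"tx":0,"ty":0,"tz":-0.4,"spin":0,"gripper":0},{"tx":0,"ty":0,"tz":-0.4,"spin":0,"gripper":0}]'

```text
clock: 26.62
position: [613.1, 270.9, 240.2]
ee_rot: [0.71, -0.704, 0.001, -0.003]
contact_force: [-0.8, -0.2, 0.6]
gripper_width: 42.6
```

```bash
python3 -c "
from h import *
go(422.3,234.5,200,-5.5)
d=get_image('wrist');cv2.imwrite('pics/w9.png',d['frame'][:,:,::-1])
"
```

```text
t 26.62 pos [613.1 270.9 240.2] head -179.5 w 42.6 j1 0.66 j6 -0.65 | tx ty tz [0.139 0.765 0.156] spin 0.134 F [-0.8 -0.2  0.6]
```

View pics/w9.png

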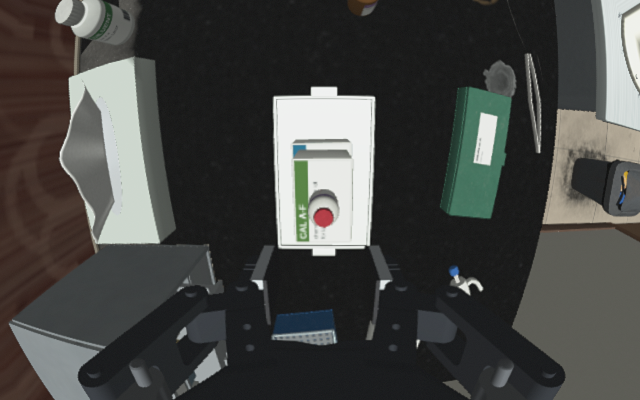

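```bash
cat >>h.py <<'E'
def slide(d,a=422,b=234,zt=34,rad=95,save=None,lo=-6):
    P=cloud(d);m=(np.hypot(P[...,0]-a,P[...,1]-b)<rad)&(P[...,2]>zt+lo+3)&(P[...,2]<zt+5)
    h=cv2.cvtColor(d["frame"],cv2.COLOR_RGB2HSV).astype(int)
    n,l,st,c=cv2.connectedComponentsWithStats(m.astype(np.uint8),connectivity=4);i=1+np.argmax(st[1:,4]);m=(l==i)
    cs,_=cv2.findContours(m.astype(np.uint8),cv2.RETR_EXTERNAL,cv2.CHAIN_APPROX_NONE);c=max(cs,key=len)[:,0,:]
    X=plane(d,c,zt)[:,:2];(cx,cy),(p,q),g=cv2.minAreaRect(X.astype(np.float32))
    th=np.deg2rad(g if p>q else g+90);ey=np.array([np.cos(th),np.sin(th)]);ey*=np.sign(ey[1]);ex=np.array([ey[1],-ey[0]])
    Q=np.c_[(X-[cx,cy])@ex,(X-[cx,cy])@ey];o=[];sl=[]
    for s in(-1,1):
        k=(Q[:,0]*s>15)&(abs(Q[:,1])<65);f=np.polyfit(Q[k,1],Q[k,0],1);r=Q[k,0]-np.polyval(f,Q[k,1]);k2=np.abs(r)<1.5
        f=np.polyfit(Q[k,1][k2],Q[k,0][k2],1);o.append(f[1]);sl.append(np.rad2deg(f[0]))
    e=[np.median(Q[(Q[:,1]*s>60)&(abs(Q[:,0])<22),1]) for s in(-1,1)]
    cc=np.array([cx,cy])+ex*np.mean(o)+ey*np.mean(e)
    print("rect",np.round([cx,cy,p,q],1),"yaw",np.round(np.rad2deg(np.arctan2(ey[1],ey[0]))-90,1),"edges",np.round(o,1),"slope",np.round(sl,2),"ends",np.round(e,1),"-> c",cc.round(1))
E
python3 -c "
from h import *
for n in ('scene','side'): slide(get_image(n))
"
```

```text
rect [420.8 232.9 159.8  67.3] yaw -5.1 edges [-30.2  32.2] slope [-0.78 -1.03] ends [-77.3  77.7] -> c [421.8 233. ]
rect [421.9 247.1 130.6  66.7] yaw -4.8 edges [-28.8  30.8] slope [0.29 0.25] ends [-61.6  64.5] -> c [423.1 248.4]
```

Call:
play_rows --targets '[{"tx":0.05,"ty":0.2,"tz":0,"spin":0.1,"gripper":0},{"tx":0.1,"ty":0.45,"tz":0,"spin":0.12,"gripper":-0.5},{"tx":0.14,"ty":0.7,"tz":0.1,"spin":0.12,"gripper":-1},{"tx":0.14,"ty":0.765,"tz":0.3,"spin":0.12,"gripper":-1},{"tx":0.14,"ty":0.765,"tz":0.45,"spin":0.12,"gripper":-1},{"tx":0.14,"ty":0.765,"tz":0.45,"spin":0.12,"gripper":-1},{"tx":0.14,"ty":0.765,"tz":0.45,"spin":0.12,"gripper":-1}]'

```text
clock: 27.65
position: [421.9, 234.1, 124.6]
ee_rot: [-0.676, 0.737, -0.0, 0.001]
contact_force: [-0.6, 0.5, 0.6]
gripper_width: 85.2
```

```bash
python3 -c "
from h import *
go(422.5,234.3,24,-5)
d=get_image('wrist');cv2.imwrite('pics/w10.png',d['frame'][:,:,::-1])
for n in ('scene','side'):
  d=get_image(n);cv2.imwrite('pics/%s10.png'%n,d['frame'][:,:,::-1])
  for c in comps(d,110,130,(500,720),(180,360),minpx=50):print(*c)
axis(612,270,130,148)
"
```

```text
t 27.65 pos [421.9 234.1 124.6] head 175.1 w 85.2 j1 0.84 j6 -0.93 | tx ty tz [-0.001 -0.002  0.403] spin 0.003 F [-0.6  0.5  0.6]
[268. 147.] 232 [611.2 268.6  78.6  53.1  89.2] 119.4 [190. 194. 186.]
[188. 167.] 182 [6.110e+02 2.908e+02 5.090e+01 3.450e+01 5.000e-01] 118.9 [197. 205. 193.]
scene 52 depth-mean [606.8 263.2]
```

View pics/w10.png

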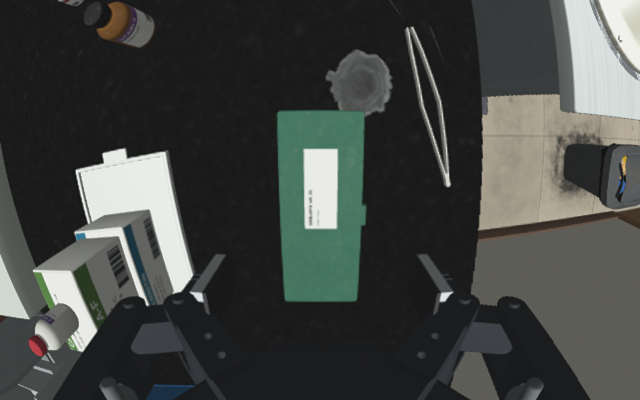

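```bash
cat >>h.py <<'E'
def fish(d,uv,h):
    K=d["mtx"];uv=np.atleast_2d(uv).astype(float);x=(uv[:,0]-K[0,2]);y=(uv[:,1]-K[1,2]);r=np.hypot(x,y)+1e-9;t=r/K[0,0]
    c=np.c_[np.sin(t)*x/r,-np.sin(t)*y/r,-np.cos(t)];M=np.linalg.inv(d["world_to_cam"]);c=c@M[:3,:3].T;o=M[:3,3]
    return (o+c*((h-o[2])/c[:,2])[:,None]).round(1)
E
python3 -c "
from h import *
d=get_image('wrist')
print(fish(d,[[277,111],[364,112],[286,300],[357,300]],34)[:,:2].tolist())
print(fish(d,[[364,205],[366,224]],20)[:,:2].tolist())
f=d['frame'][90:320,250:400];cv2.imwrite('pics/w11.png',cv2.resize(f,None,fx=2.5,fy=2.5,interpolation=2)[:,:,::-1])
"
```

```text
[[446.3, 154.2], [385.7, 160.3], [458.4, 306.1], [398.7, 311.3]]
[[388.2, 232.4], [387.3, 248.5]]
```

View pics/w11.png

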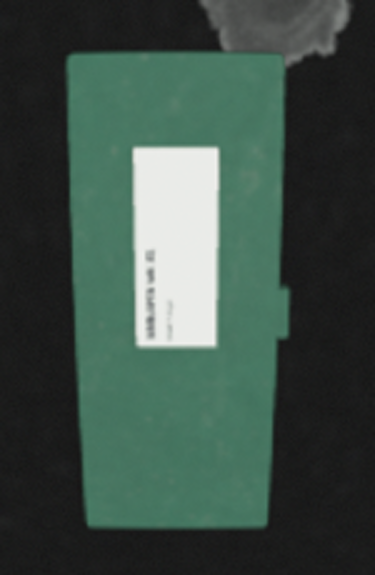

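View pics/scene10.png

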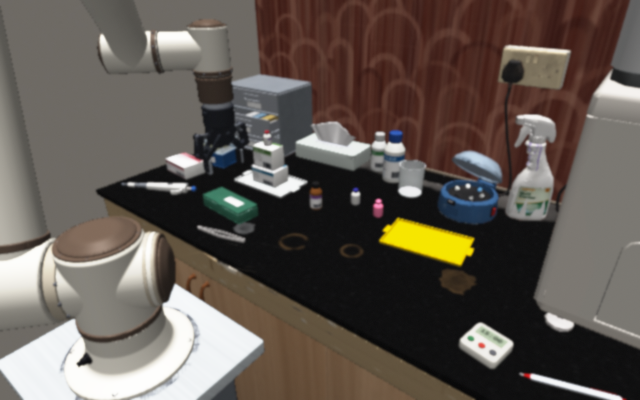

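```bash
python3 -c "
from h import *
go(420.6,212.1,23,-5)
"
```

```text
t 27.95 pos [421.4 233.8 124.6] head 175.1 w 85.1 j1 0.84 j6 -0.93 | tx ty tz [ 0.087 -0.004  0.406] spin 0.002 F [-0.2 -0.4 -0.1]
```

Call:
play_rows --targets '[{"tx":0.087,"ty":-0.004,"tz":0,"spin":0,"gripper":-1},{"tx":0.087,"ty":-0.004,"tz":0.12,"spin":0,"gripper":-1},{"tx":0.087,"ty":-0.004,"tz":0.25,"spin":0,"gripper":-1},{"tx":0.087,"ty":-0.004,"tz":0.35,"spin":0,"gripper":-1},{"tx":0.087,"ty":-0.004,"tz":0.4,"spin":0,"gripper":-1},{"tx":0.087,"ty":-0.004,"tz":0.406,"spin":0,"gripper":-1},{"tx":0.087,"ty":-0.004,"tz":0.406,"spin":0,"gripper":-1},{"tx":0.087,"ty":-0.004,"tz":0.406,"spin":0,"gripper":-1}]'

```text
clock: 28.95
position: [420.6, 212.2, 23.2]
ee_rot: [-0.676, 0.737, 0.0, 0.001]
contact_force: [0.4, 0.3, 0.4]
gripper_width: 85.7
```

```bash
python3 -c "
from h import *
go(420.6,212.1,23,-5)
d=get_image('wrist');cv2.imwrite('pics/w12.png',d['frame'][:,:,::-1])
go(420.6,212.1,23,-5)
"
```

```text
t 28.95 pos [420.6 212.2  23.2] head 175.1 w 85.7 j1 0.81 j6 -0.9 | tx ty tz [ 0.    -0.     0.001] spin 0.003 F [0.4 0.3 0.4]
t 29.0 pos [420.5 212.2  23.1] head 175.1 w 85.6 j1 0.81 j6 -0.9 | tx ty tz [ 0. -0.  0.] spin 0.003 F [ 0.  -0.1 -0.3]
```

View pics/w12.png

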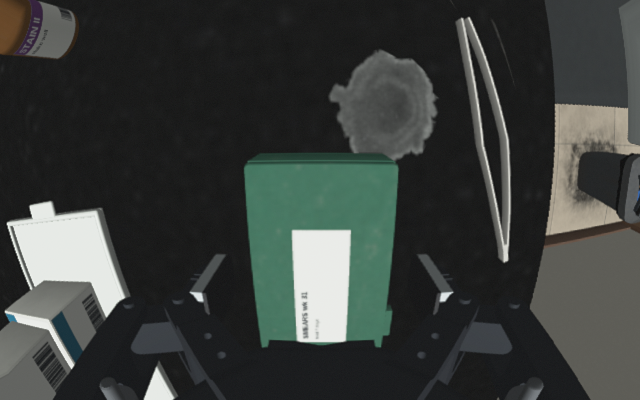

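Call:
play_rows --targets '[{"tx":0,"ty":0,"tz":0,"spin":0,"gripper":-0.4},{"tx":0,"ty":0,"tz":0,"spin":0,"gripper":0.5},{"tx":0,"ty":0,"tz":0,"spin":0,"gripper":0.5},{"tx":0,"ty":0,"tz":0,"spin":0,"gripper":0.5},{"tx":0,"ty":0,"tz":0,"spin":0,"gripper":0.5}]'

```text
clock: 29.62
position: [420.3, 212.0, 23.1]
ee_rot: [-0.676, 0.736, -0.0, 0.0]
contact_force: [-1.5, -0.5, 5.5]
gripper_width: 60.7
```

Width is 60.7 mm, so the pads are on the body and clear of the catch. Lifting.

Call:
play_rows --targets '[{"tx":0,"ty":0,"tz":-0.04,"spin":0,"gripper":0.5},{"tx":0,"ty":0,"tz":-0.1,"spin":0,"gripper":0.5},{"tx":0,"ty":0,"tz":-0.2,"spin":0,"gripper":0.5},{"tx":0,"ty":0,"tz":-0.32,"spin":0,"gripper":0.5},{"tx":0,"ty":0,"tz":-0.44,"spin":0,"gripper":0.5},{"tx":0,"ty":0,"tz":-0.54,"spin":0,"gripper":0.5},{"tx":0,"ty":0,"tz":-0.58,"spin":0,"gripper":0.5},{"tx":0,"ty":0,"tz":-0.58,"spin":0,"gripper":0.5}]'

```text
clock: 30.62
position: [420.0, 211.8, 167.6]
ee_rot: [-0.676, 0.737, 0.0, 0.0]
contact_force: [0.3, 0.4, -2.3]
gripper_width: 61.0
```

```bash
python3 -c "
from h import *
# slide centre wanted (599.2,-249.3), yaw 7.4; tcp = c - 22*(−sin,cos)
y=np.deg2rad(7.4);t=np.array([599.2,-249.3])-22*np.array([-np.sin(y),np.cos(y)]);print(t)
go(t[0],t[1],165,7.4)
d=get_image('wrist');cv2.imwrite('pics/w13.png',d['frame'][:,:,::-1])
d=get_image('side');slide(d,422,234,34+145,95)
d=get_image('scene');slide(d,422,234,34+145,95);cv2.imwrite('pics/sc13.png',d['frame'][:,:,::-1])
"
```

```text
[ 602.03350312 -271.11676557]
t 30.62 pos [420.  211.8 167.6] head 175.1 w 61.0 j1 0.81 j6 -0.9 | tx ty tz [ 1.862 -0.891  0.009] spin -0.273 F [ 0.3  0.4 -2.3]
rect [416.1 258.8 106.2  74.6] yaw -5.4 edges [-25.2  34.1] slope [ 5.51 -0.17] ends [nan nan] -> c [nan nan]
  return _methods._mean(a, axis=axis, dtype=dtype,
  ret = ret.dtype.type(ret / rcount)
Traceback (most recent call last):
  File "h.py", line 69, in slide
    f=np.polyfit(Q[k,1][k2],Q[k,0][k2],1);o.append(f[1]);sl.append(np.rad2deg(f[0]))
TypeError: expected non-empty vector for x
```

View pics/w13.png

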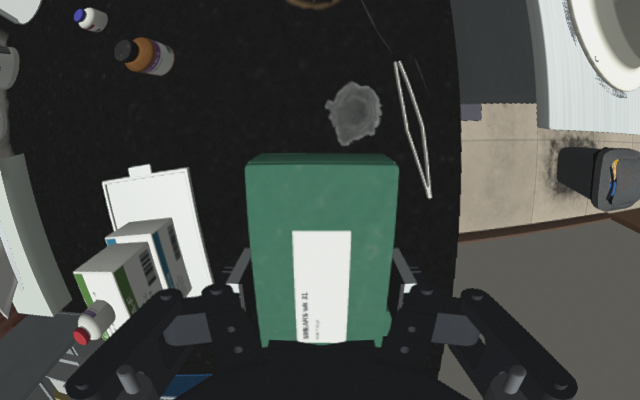

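Call:
play_rows --targets '[{"tx":0.1,"ty":-0.05,"tz":0,"spin":-0.01,"gripper":0.5},{"tx":0.24,"ty":-0.11,"tz":0,"spin":-0.03,"gripper":0.5},{"tx":0.38,"ty":-0.18,"tz":0,"spin":-0.05,"gripper":0.5},{"tx":0.52,"ty":-0.25,"tz":0,"spin":-0.07,"gripper":0.5},{"tx":0.66,"ty":-0.32,"tz":0,"spin":-0.1,"gripper":0.5},{"tx":0.8,"ty":-0.38,"tz":0,"spin":-0.12,"gripper":0.5},{"tx":0.93,"ty":-0.45,"tz":0,"spin":-0.14,"gripper":0.5},{"tx":1.0,"ty":-0.48,"tz":0,"spin":-0.15,"gripper":0.5}]'

```text
clock: 31.78
position: [518.4, -49.2, 165.8]
ee_rot: [0.718, -0.696, -0.001, 0.001]
contact_force: [-0.5, 0.1, -0.9]
gripper_width: 60.7
```

```bash
python3 -c "
from h import *
go(602,-271,165,7.4)
for n in ('scene','side'): tray(get_image(n),(480,740,-420,-90),'y',7)
"
```

```text
t 31.77 pos [518.4 -49.2 165.8] head -178.2 w 60.7 j1 0.22 j6 -0.19 | tx ty tz [ 0.897 -0.307  0.003] spin -0.125 F [-0.5  0.1 -0.9]
2691 [ 599.6 -248.3  132.5  216.     7.3]
2145 [ 598.9 -250.2  124.7  211.5    7.5]
```

Call:
play_rows --targets '[{"tx":0.1,"ty":-0.03,"tz":0,"spin":-0.01,"gripper":0.5},{"tx":0.24,"ty":-0.08,"tz":0,"spin":-0.03,"gripper":0.5},{"tx":0.38,"ty":-0.13,"tz":0,"spin":-0.05,"gripper":0.5},{"tx":0.52,"ty":-0.18,"tz":0,"spin":-0.07,"gripper":0.5},{"tx":0.66,"ty":-0.23,"tz":0,"spin":-0.09,"gripper":0.5},{"tx":0.8,"ty":-0.275,"tz":0,"spin":-0.11,"gripper":0.5},{"tx":0.88,"ty":-0.3,"tz":0,"spin":-0.125,"gripper":0.5},{"tx":0.897,"ty":-0.307,"tz":0,"spin":-0.125,"gripper":0.5},{"tx":0.897,"ty":-0.307,"tz":0,"spin":-0.125,"gripper":0.5},{"tx":0.897,"ty":-0.307,"tz":0,"spin":-0.125,"gripper":0.5}]'

```text
clock: 33.12
position: [602.2, -268.0, 167.2]
ee_rot: [0.752, -0.659, -0.0, 0.0]
contact_force: [-0.5, -0.3, -2.7]
gripper_width: 61.2
```

```bash
python3 -c "
from h import *
go(602,-271,32,7.4)
d=get_image('wrist');cv2.imwrite('pics/w14.png',d['frame'][:,:,::-1])
"
```

```text
t 33.12 pos [ 602.2 -268.   167.2] head -172.5 w 61.2 j1 -0.17 j6 0.31 | tx ty tz [0.012 0.002 0.541] spin 0.003 F [-0.5 -0.3 -2.7]
```

View pics/w14.png

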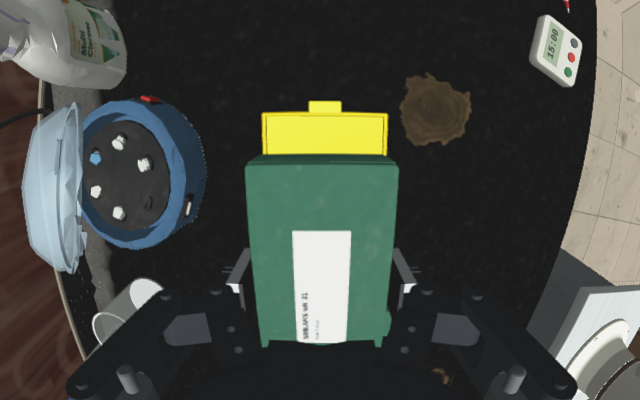

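Call:
play_rows --targets '[{"tx":0.012,"ty":0.002,"tz":0.06,"spin":0,"gripper":0.5},{"tx":0.012,"ty":0.002,"tz":0.17,"spin":0,"gripper":0.5},{"tx":0.012,"ty":0.002,"tz":0.3,"spin":0,"gripper":0.5},{"tx":0.012,"ty":0.002,"tz":0.42,"spin":0,"gripper":0.5},{"tx":0.012,"ty":0.002,"tz":0.5,"spin":0,"gripper":0.5},{"tx":0.012,"ty":0.002,"tz":0.535,"spin":0,"gripper":0.5},{"tx":0.012,"ty":0.002,"tz":0.545,"spin":0,"gripper":0.5},{"tx":0.012,"ty":0.002,"tz":0.545,"spin":0,"gripper":0.5},{"tx":0.012,"ty":0.002,"tz":0.545,"spin":0,"gripper":0.5}]'

```text
clock: 34.3
position: [602.8, -272.3, 32.1]
ee_rot: [0.752, -0.659, 0.001, -0.0]
contact_force: [-0.7, 0.2, -1.1]
gripper_width: 60.8
```

```bash
python3 -c "
from h import *
go(602,-271,26.5,7.4)
for n in ('scene','side'):
  d=get_image(n);f=d['frame'][140:300,330:530];cv2.imwrite('pics/%s15.png'%n,cv2.resize(f,None,fx=3.5,fy=3.5)[:,:,::-1])
go(602,-271,26.5,7.4)
"
```

```text
t 34.3 pos [ 602.8 -272.3   32.1] head -172.5 w 60.8 j1 -0.18 j6 0.31 | tx ty tz [-0.006  0.003  0.022] spin 0.002 F [-0.7  0.2 -1.1]
t 34.4 pos [ 602.6 -272.3   31.9] head -172.5 w 60.6 j1 -0.18 j6 0.31 | tx ty tz [-0.006  0.002  0.022] spin 0.002 F [ 0.6  0.1 -2.6]
```

View pics/scene15.png

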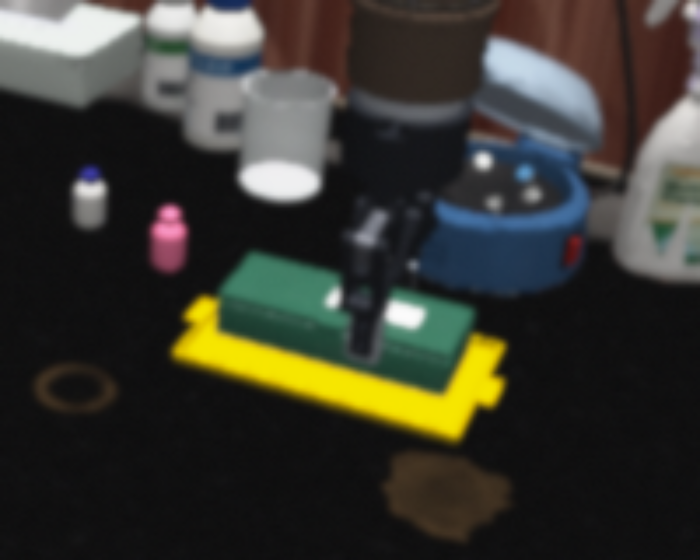

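```bash
python3 -c "
from h import *
for n in ('scene','side'):
  try: slide(get_image(n),599,-249,43)
  except Exception as e: print(n,e)
d=get_image('side');f=d['frame'][130:230,330:490];cv2.imwrite('pics/side15.png',cv2.resize(f,None,fx=4.5,fy=4.5)[:,:,::-1])
"
```

```text
rect [ 594.3 -250.6   86.6  154.9] yaw 8.3 edges [-28.6  34.7] slope [1.98 0.45] ends [-76.5  76.8] -> c [ 597.3 -250. ]
rect [ 600.7 -227.8  122.2   85.8] yaw -0.1 edges [-35.3  26.2] slope [-1.63 -7.92] ends [ nan 60.6] -> c [nan nan]
  return _methods._mean(a, axis=axis, dtype=dtype,
  ret = ret.dtype.type(ret / rcount)
```

View pics/side15.png

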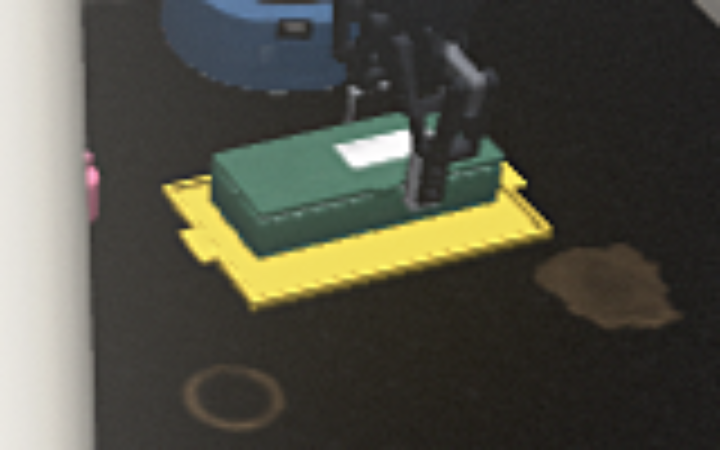

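Call:
play_rows --targets '[{"tx":-0.005,"ty":0.002,"tz":0.008,"spin":0,"gripper":0.5},{"tx":-0.005,"ty":0.002,"tz":0.016,"spin":0,"gripper":0.5},{"tx":-0.005,"ty":0.002,"tz":0.023,"spin":0,"gripper":0.5},{"tx":-0.005,"ty":0.002,"tz":0.023,"spin":0,"gripper":0.5},{"tx":-0.005,"ty":0.002,"tz":0.023,"spin":0,"gripper":0.5}]'

```text
clock: 35.17
position: [601.5, -271.0, 26.1]
ee_rot: [0.752, -0.659, -0.0, 0.0]
contact_force: [-2.7, 1.5, 5.2]
gripper_width: 60.8
```

Call:
play_rows --targets '[{"tx":0,"ty":0,"tz":0,"spin":0,"gripper":-0.75},{"tx":0,"ty":0,"tz":0,"spin":0,"gripper":-0.75},{"tx":0,"ty":0,"tz":0,"spin":0,"gripper":-0.75},{"tx":0,"ty":0,"tz":-0.1,"spin":0,"gripper":-0.75},{"tx":0,"ty":0,"tz":-0.3,"spin":0,"gripper":-0.75},{"tx":0,"ty":0,"tz":-0.5,"spin":0,"gripper":-0.75},{"tx":0,"ty":0,"tz":-0.6,"spin":0,"gripper":-0.5},{"tx":0,"ty":0,"tz":-0.6,"spin":0,"gripper":-0.2}]'

```text
clock: 36.17
position: [602.9, -271.4, 178.1]
ee_rot: [0.752, -0.659, 0.003, -0.001]
contact_force: [-0.1, -0.2, -0.1]
gripper_width: 51.3
```

```bash
python3 -c "
from h import *
go(569,58,180)
axis(567,58,14,42)
for n in ('scene','side'): slide(get_image(n),599,-249,37)
" 2>&1 | grep -v Warn
```

```text
t 36.17 pos [ 602.9 -271.4  178.1] head -172.5 w 51.3 j1 -0.18 j6 0.31 | tx ty tz [-1.324 -0.038 -0.01 ] spin 0 F [-0.1 -0.2 -0.1]
scene 111 depth-mean [561.   52.7]
side 70 depth-mean [559.1  68.5]
axis [577.3  65.9]
rect [ 596.3 -248.8   70.2  155.4] yaw 7.4 edges [-30.  33.] slope [-0.01  0.07] ends [-77.  77.] -> c [ 597.8 -248.6]
rect [ 596.1 -247.1   68.9  155.8] yaw 7.6 edges [-29.3  32.5] slope [-0.27  0.01] ends [-77.9  76.4] -> c [ 597.8 -247.6]
```

Call:
play_rows --targets '[{"tx":-1.0,"ty":-0.03,"tz":0,"spin":0,"gripper":-0.3},{"tx":-1.0,"ty":-0.03,"tz":0,"spin":0,"gripper":-0.3},{"tx":-1.0,"ty":-0.03,"tz":0,"spin":0,"gripper":-0.3},{"tx":-1.0,"ty":-0.03,"tz":0,"spin":0,"gripper":-0.3},{"tx":-1.0,"ty":-0.03,"tz":0,"spin":0,"gripper":-0.3},{"tx":-1.0,"ty":-0.03,"tz":0,"spin":0,"gripper":-0.3}]'

```text
clock: 37.12
position: [576.1, -22.0, 174.3]
ee_rot: [0.752, -0.659, -0.001, 0.001]
contact_force: [0.2, -0.6, 0.4]
gripper_width: 55.3
```

```bash
python3 -c "
from h import *
go(569.5,59.8,140,0)
axis(567,58,14,42)
d=get_image('side');f=d['frame'][140:260,220:380];cv2.imwrite('pics/s16.png',cv2.resize(f,None,fx=4.5,fy=4.5)[:,:,::-1])
" 2>&1 | grep -v Warn
```

```text
t 37.12 pos [576.1 -22.  174.3] head -172.5 w 55.3 j1 0.24 j6 -0.11 | tx ty tz [-0.328 -0.017  0.137] spin 0.167 F [ 0.2 -0.6  0.4]
scene 109 depth-mean [560.6  52.3]
```

View pics/s16.png

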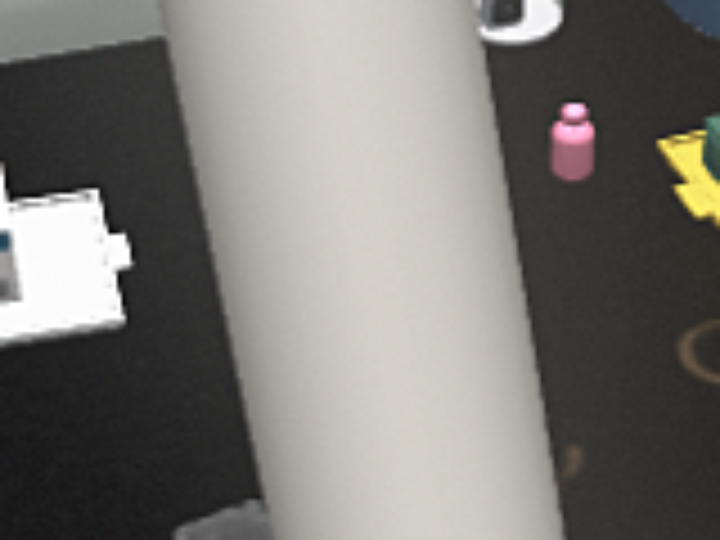

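Call:
play_rows --targets '[{"tx":-0.2,"ty":-0.01,"tz":0,"spin":0,"gripper":-0.3},{"tx":-0.328,"ty":-0.017,"tz":0.05,"spin":0,"gripper":-0.3},{"tx":-0.328,"ty":-0.017,"tz":0.13,"spin":0,"gripper":-0.3},{"tx":-0.328,"ty":-0.017,"tz":0.13,"spin":0,"gripper":-0.3},{"tx":-0.328,"ty":-0.017,"tz":0.13,"spin":0,"gripper":-0.3},{"tx":-0.328,"ty":-0.017,"tz":0.13,"spin":0,"gripper":-0.3}]'

```text
clock: 38.02
position: [570.6, 59.0, 143.7]
ee_rot: [0.751, -0.66, 0.0, -0.001]
contact_force: [-0.2, 0.9, -0.8]
gripper_width: 55.5
```

```bash
python3 -c "
from h import *
go(569.5,59.8,28)
d=get_image('wrist');cv2.imwrite('pics/w17.png',d['frame'][:,:,::-1])
h=cv2.cvtColor(d['frame'],cv2.COLOR_RGB2HSV).astype(int)
go(569.5,59.8,28)
" 2>&1 | grep -v Warn
```

```text
t 38.02 pos [570.6  59.  143.7] head -172.6 w 55.5 j1 0.39 j6 -0.26 | tx ty tz [-0.004  0.005  0.463] spin 0 F [-0.2  0.9 -0.8]
t 38.08 pos [570.5  59.2 143.7] head -172.6 w 55.8 j1 0.39 j6 -0.26 | tx ty tz [-0.003  0.004  0.463] spin 0 F [ 0.1 -0.9 -0.1]
```

View pics/w17.png

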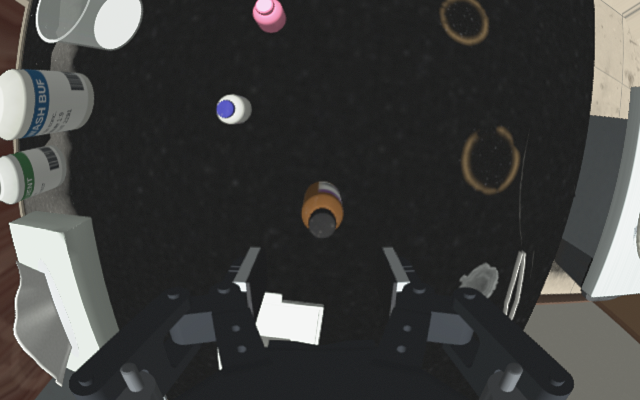

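```bash
python3 -c "
from h import *
d=get_image('wrist')
print(fish(d,[322,224],75), fish(d,[[302,212],[344,212]],48))
" 2>&1 | grep -v Warn
```

```text
[[570.5  57.1  75. ]] [[585.5  59.2  48. ]
 [553.8  55.1  48. ]]
```

Call:
play_rows --targets '[{"tx":0,"ty":0.001,"tz":0.08,"spin":0,"gripper":-0.3},{"tx":0,"ty":0.001,"tz":0.2,"spin":0,"gripper":-0.3},{"tx":0,"ty":0.001,"tz":0.32,"spin":0,"gripper":-0.3},{"tx":0,"ty":0.001,"tz":0.42,"spin":0,"gripper":-0.3},{"tx":0,"ty":0.001,"tz":0.46,"spin":0,"gripper":-0.3},{"tx":0,"ty":0.001,"tz":0.46,"spin":0,"gripper":-0.3},{"tx":0,"ty":0.001,"tz":0.46,"spin":0,"gripper":-0.3}]'

```text
clock: 39.0
position: [570.6, 59.9, 29.0]
ee_rot: [0.752, -0.659, 0.001, -0.001]
contact_force: [0.0, -0.2, 0.1]
gripper_width: 55.3
```

```bash
python3 -c "
from h import *
go(570.2,59,28)
d=get_image('wrist');cv2.imwrite('pics/w18.png',d['frame'][:,:,::-1])
go(570.2,59,28)
" 2>&1 | grep -v Warn
```

```text
t 39.0 pos [570.6  59.9  29. ] head -172.5 w 55.3 j1 0.39 j6 -0.26 | tx ty tz [0.003 0.002 0.004] spin 0 F [ 0.  -0.2  0.1]
t 39.05 pos [570.6  59.9  29. ] head -172.5 w 55.8 j1 0.39 j6 -0.26 | tx ty tz [0.003 0.002 0.004] spin 0 F [0.1 0.1 0.9]
```

View pics/w18.png

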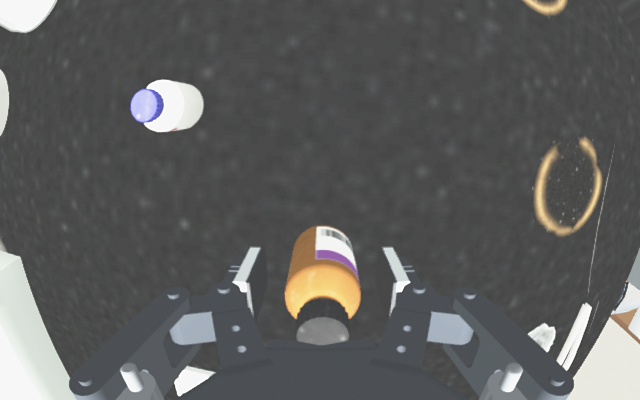

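The bottle (323,290) is between the pads, so I grip and lift.

Call:
play_rows --targets '[{"tx":0.002,"ty":0,"tz":0.002,"spin":0,"gripper":0},{"tx":0.002,"ty":0,"tz":0.002,"spin":0,"gripper":0.8},{"tx":0.002,"ty":0,"tz":0.002,"spin":0,"gripper":0.8},{"tx":0.002,"ty":0,"tz":0.002,"spin":0,"gripper":0.8},{"tx":0.002,"ty":0,"tz":0.002,"spin":0,"gripper":0.8}]'

```text
clock: 39.67
position: [570.3, 59.2, 28.1]
ee_rot: [0.752, -0.659, 0.0, -0.0]
contact_force: [-0.8, 0.3, 5.7]
gripper_width: 30.5
```

Call:
play_rows --targets '[{"tx":0,"ty":0,"tz":-0.05,"spin":0,"gripper":0.8},{"tx":0,"ty":0,"tz":-0.15,"spin":0,"gripper":0.8},{"tx":0,"ty":0,"tz":-0.3,"spin":0,"gripper":0.8},{"tx":0,"ty":0,"tz":-0.45,"spin":0,"gripper":0.8},{"tx":0,"ty":0,"tz":-0.57,"spin":0,"gripper":0.8},{"tx":0,"ty":0,"tz":-0.6,"spin":0,"gripper":0.8},{"tx":0,"ty":0,"tz":-0.6,"spin":0,"gripper":0.8}]'

```text
clock: 40.55
position: [569.4, 59.1, 177.0]
ee_rot: [0.752, -0.66, -0.0, 0.0]
contact_force: [0.5, 0.1, 0.3]
gripper_width: 30.8
```

```bash
python3 -c "
from h import *
go(598.0,-248.3,178)
d=get_image('wrist');cv2.imwrite('pics/w19.png',d['frame'][:,:,::-1])
for n in ('scene','side'): slide(get_image(n),599,-249,37)
" 2>&1 | grep -v Warn
```

```text
t 40.55 pos [569.4  59.1 177. ] head -172.5 w 30.8 j1 0.39 j6 -0.26 | tx ty tz [ 1.234  0.046 -0.005] spin 0 F [0.5 0.1 0.3]
rect [ 595.9 -248.9   70.9  155.4] yaw 7.4 edges [-30.   33.3] slope [0.17 0.16] ends [-77.  77.] -> c [ 597.5 -248.6]
rect [ 596.4 -247.1   68.4  155.5] yaw 7.6 edges [-29.3  32.2] slope [ 0.6  -0.06] ends [-77.8  76.5] -> c [ 597.9 -247.6]
```

View pics/w19.png

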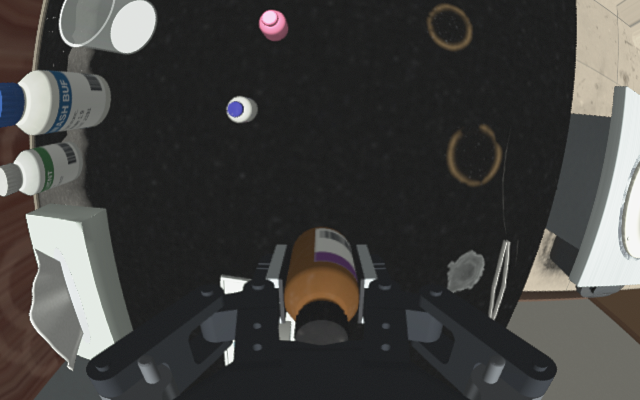

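Call:
play_rows --targets '[{"tx":0.1,"ty":0.004,"tz":0,"spin":0,"gripper":0.8},{"tx":0.24,"ty":0.009,"tz":0,"spin":0,"gripper":0.8},{"tx":0.38,"ty":0.014,"tz":0,"spin":0,"gripper":0.8},{"tx":0.52,"ty":0.02,"tz":0,"spin":0,"gripper":0.8},{"tx":0.66,"ty":0.025,"tz":0,"spin":0,"gripper":0.8},{"tx":0.8,"ty":0.03,"tz":0,"spin":0,"gripper":0.8},{"tx":0.92,"ty":0.035,"tz":0,"spin":0,"gripper":0.8},{"tx":1.0,"ty":0.038,"tz":0,"spin":0,"gripper":0.8},{"tx":1.0,"ty":0.038,"tz":0,"spin":0,"gripper":0.8}]'

```text
clock: 41.82
position: [592.6, -191.0, 176.2]
ee_rot: [0.751, -0.66, -0.001, 0.0]
contact_force: [-0.1, -0.2, -0.9]
gripper_width: 30.6
```

```bash
python3 -c "
from h import *
go(598.0,-248.3,72)
" 2>&1 | grep -v Warn
```

```text
t 41.83 pos [ 592.6 -191.   176.2] head -172.6 w 30.6 j1 -0.05 j6 0.18 | tx ty tz [0.23  0.007 0.417] spin 0 F [-0.1 -0.2 -0.9]
```

Call:
play_rows --targets '[{"tx":0.1,"ty":0.003,"tz":0,"spin":0,"gripper":0.8},{"tx":0.2,"ty":0.006,"tz":0,"spin":0,"gripper":0.8},{"tx":0.23,"ty":0.007,"tz":0.05,"spin":0,"gripper":0.8},{"tx":0.23,"ty":0.007,"tz":0.17,"spin":0,"gripper":0.8},{"tx":0.23,"ty":0.007,"tz":0.3,"spin":0,"gripper":0.8},{"tx":0.23,"ty":0.007,"tz":0.38,"spin":0,"gripper":0.8},{"tx":0.23,"ty":0.007,"tz":0.412,"spin":0,"gripper":0.8},{"tx":0.23,"ty":0.007,"tz":0.412,"spin":0,"gripper":0.8},{"tx":0.23,"ty":0.007,"tz":0.412,"spin":0,"gripper":0.8}]'

```text
clock: 42.95
position: [599.4, -247.1, 75.3]
ee_rot: [0.752, -0.659, 0.001, -0.0]
contact_force: [0.4, 0.5, -0.5]
gripper_width: 30.8
```

```bash
python3 -c "
from h import *
axis(598,-248,57,72)
go(598.0,-248.3,65.5)
for n in ('scene','side'):
  d=get_image(n);f=d['frame'][140:280,340:500];cv2.imwrite('pics/%s20.png'%n,cv2.resize(f,None,fx=4,fy=4)[:,:,::-1])
" 2>&1 | grep -v Warn
```

```text
scene 60 depth-mean [ 587.9 -254.4]
side 47 depth-mean [ 588.2 -237.7]
axis [ 604.4 -244. ]
t 43.05 pos [ 599.3 -247.3   75.4] head -172.5 w 30.8 j1 -0.14 j6 0.27 | tx ty tz [0.003 0.006 0.04 ] spin 0 F [ 0.8  0.5 -0.2]
```

View pics/side20.png

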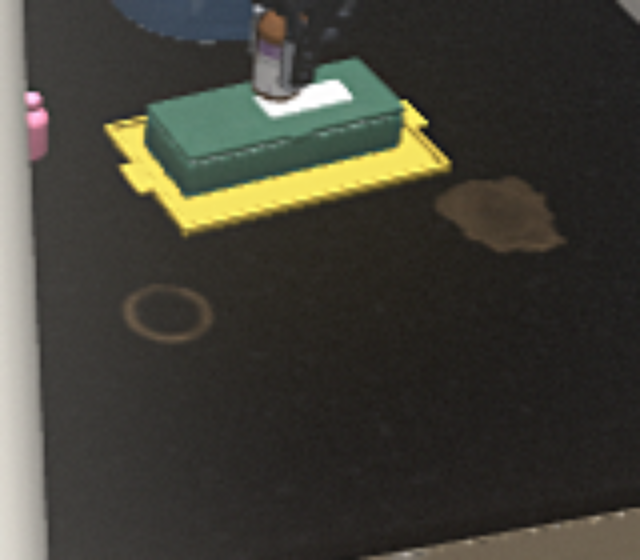

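Call:
play_rows --targets '[{"tx":0.003,"ty":0.005,"tz":0.015,"spin":0,"gripper":0.8},{"tx":0.003,"ty":0.005,"tz":0.03,"spin":0,"gripper":0.8},{"tx":0.003,"ty":0.005,"tz":0.038,"spin":0,"gripper":0.8},{"tx":0.003,"ty":0.005,"tz":0.038,"spin":0,"gripper":0.8},{"tx":0.003,"ty":0.005,"tz":0.038,"spin":0,"gripper":0.8}]'

```text
clock: 43.78
position: [597.6, -248.1, 64.7]
ee_rot: [0.752, -0.659, 0.0, -0.0]
contact_force: [-0.6, -0.4, -0.3]
gripper_width: 30.7
```

Call:
play_rows --targets '[{"tx":0,"ty":-0.001,"tz":0.004,"spin":0,"gripper":0.8},{"tx":0,"ty":-0.001,"tz":0.004,"spin":0,"gripper":0.8}]'

```text
clock: 44.02
position: [597.7, -248.1, 64.6]
ee_rot: [0.752, -0.659, 0.0, 0.0]
contact_force: [-2.6, 1.2, 4.0]
gripper_width: 30.5
```

Contact. Releasing gradually and rising.

Call:
play_rows --targets '[{"tx":0,"ty":0,"tz":0,"spin":0,"gripper":0.2},{"tx":0,"ty":0,"tz":0,"spin":0,"gripper":0},{"tx":0,"ty":0,"tz":0,"spin":0,"gripper":-0.3},{"tx":0,"ty":0,"tz":0,"spin":0,"gripper":-0.3},{"tx":0,"ty":0,"tz":-0.06,"spin":0,"gripper":-0.3},{"tx":0,"ty":0,"tz":-0.2,"spin":0,"gripper":-0.3},{"tx":0,"ty":0,"tz":-0.4,"spin":0,"gripper":-0.3},{"tx":0,"ty":0,"tz":-0.6,"spin":0,"gripper":-0.3},{"tx":0,"ty":0,"tz":-0.6,"spin":0,"gripper":-0.3}]'

```text
clock: 45.15
position: [600.4, -248.9, 221.0]
ee_rot: [0.752, -0.659, 0.006, -0.003]
contact_force: [-0.5, -0.2, -0.1]
gripper_width: 55.9
```

```bash
python3 -c "
from h import *
go(598.0,-248.3,215)
d=get_image('wrist');cv2.imwrite('pics/w21.png',d['frame'][:,:,::-1])
axis(598,-248,52,80); axis(612,270,130,148); axis(652,-10,14,30)
for n in ('scene','side'):
  d=get_image(n);cv2.imwrite('pics/%s21.png'%n,d['frame'][:,:,::-1])
  for c in comps(d,112,125,(500,720),(180,360),minpx=50)+comps(d,105,118,(540,660),(-300,-200),minpx=10):print(*c)
" 2>&1 | grep -v Warn
```

```text
t 45.15 pos [ 600.4 -248.9  221. ] head -172.5 w 55.9 j1 -0.14 j6 0.27 | tx ty tz [-0.004  0.009  0.024] spin 0 F [-0.5 -0.2 -0.1]
scene 154 depth-mean [ 586.7 -252.1]
side 122 depth-mean [ 587.  -242.2]
axis [ 596.4 -247. ]
scene 53 depth-mean [606.6 263.5]
side 73 depth-mean [604.1 269.4]
axis [611.2 268.3]
scene 52 depth-mean [646.5 -15.4]
[268. 147.] 202 [611.5 268.6  53.5  77.4   1.2] 119.5 [199. 203. 196.]
[430. 200.] 51 [ 596.2 -247.6   18.4   17.    46.3] 111.5 [28. 27. 28.]
[198. 165.] 422 [611.3 270.5  74.3  53.5  89.7] 119.4 [205. 212. 202.]
[412. 143.] 41 [ 595.5 -247.    19.4   18.    84. ] 111.7 [55. 53. 53.]
```

View pics/w21.png

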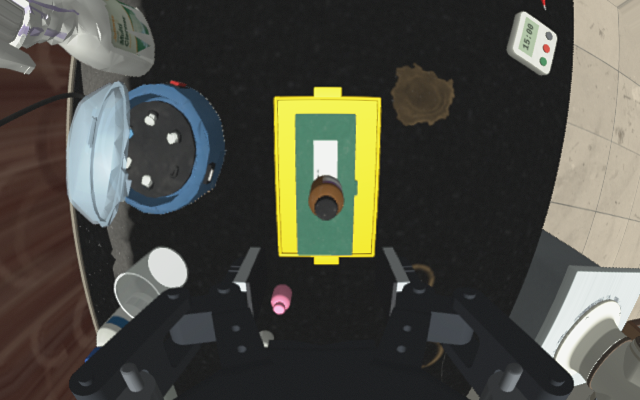

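View pics/side21.png

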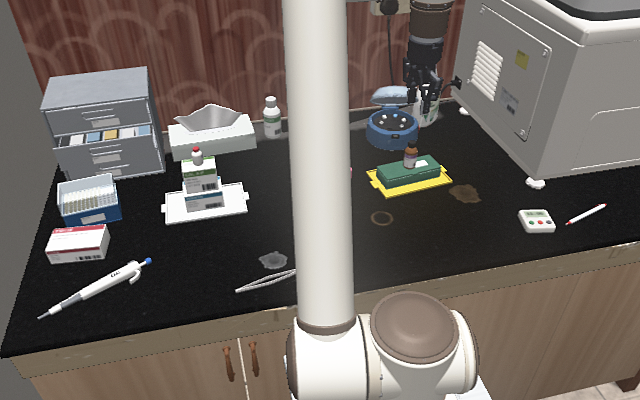

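View pics/scene21.png

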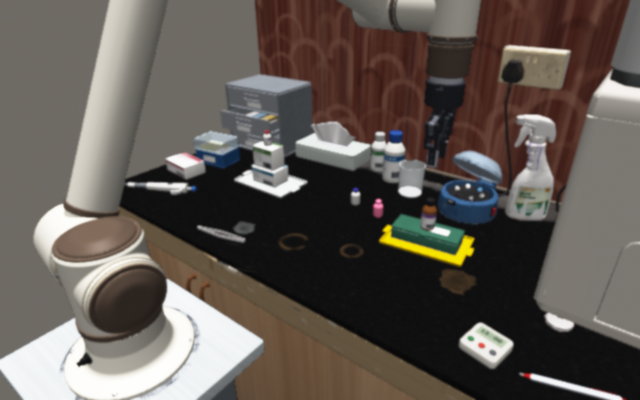

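```bash
python3 -c "
from bench import *
print(job_done()); print(read_state()['clock'])"
```

```text
the job is handed in; nothing more can be done
None
the job is handed in; nothing more can be done
```

The job is handed in after about 45 s of the 141 s allowed, and both stacks were standing when last seen. I placed things in the order asked: blue carton, green carton and red-capped vial in the white tray, then the slide box and dropper bottle in the yellow tray. I gripped the slide box 22 mm off its centre so the pads stayed clear of its catch.

All positions below are in mm (x, y), averaged over the scene and side views.

| Thing | Measured centre | What it sits on |
|---|---|---|
| Blue carton | (612.9, 270.5) | white tray, about (613.5, 271.5) |
| Green carton | (611.4, 269.6) | blue carton, (612.9, 270.5) |
| Red-capped vial | about (611.2, 268.3) | green carton, (611.4, 269.6) |
| Slide box, yaw 7.5° | (597.8, -248.1) | yellow tray, about (599.2, -249.3), yaw 7.4° |
| Dropper bottle | (596.4, -247.0) | slide box, (597.8, -248.1) |

- **Centring:** each thing is within about 2 mm of the centre of what is under it, which is about the camera calibration's limit. The scene and side views differed by 1–3 mm on some points, mostly in y.
- **Blue-capped vial:** it stood where it was, with the scene view reading unchanged; the arm hid it from the side view in that last check.
- **Rest of the job:** nothing was knocked over. The contact forces I read stayed under 7 N, and the robot was clear of everything at hand-in.

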